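Put the lids back on the paan stall's ingredient containers

ROBOT

A 6-joint arm with a two-finger parallel gripper is mounted at the origin on the work surface. World frame = base frame: x ahead of the robot, y to its left, z up, the work surface at z = 0. Lengths are in m, angles in rad, forces in N, time in s.
With the tool pointing down it reaches from about 0.3 to 0.75 m from the base axis. Payload 8.5 kg.
Tool frame: the origin (TCP) lies on the centre line of the jaws, within the pads' length; the fingertips stand 11 mm ahead of it and the grasp point (between the pads) lies 8 mm behind it; x points along the fingers, y is the direction in which the jaws open and shut, and the axes are right-handed (so a half turn about x gives the same grasp; the last joint's range is limited). The gripper opens to 85 mm and grips with 20 to 120 N. Pads are 22 mm wide; open, the fingers measure 114 mm over their backs; the gripper's body (76 mm by 85 mm) begins 54 mm behind the grasp point. The pads swing forward as they close: fully open they stand 13 mm farther back than shut.
Start: joints at [-1.425, 0.381, 1.297, -0, 1.464, -0.215], TCP at [0.194, -0.515, 0.242] pointing down, gripper open.
Joint ranges: [-3.11, 3.11], [-0.89, 2.33], [0.22, 2.48], [-1.42, 4.56], [0.17, 2.85], [-2.88, 2.88]. Speed limits (rad/s): [2.39, 2.39, 3.14, 3.14, 3.14, 3.14].

INTERFACE

Orientations are given as a unit quaternion [w, x, y, z].
In Python, from cell import env gives the robot as it stands. The module is installed in compiled form; this text tells all that it offers.
- The arm moves only by the tool apply_moves, never from a script. Its argument "commands" is a list of rows, each a list of 2 entries, a list of its own where there are three numbers: the shift along the tool's x, y, z in m, then the turn, a rotation vector about the tool's x, y, z in degrees. In form: [[[tx, ty, tz], [ax, ay, az]], ...]. A call has 1 to 8 rows; each row is the pose to reach, as a shift and turn from the pose commanded when the call began, along the tool's axes at that moment; what a row does not reach only later rows make up. A row lasts 1/10 s, in which the tool goes at most 50 mm and 8.59 degrees, less where a joint would pass 70% of its speed; a pose out of reach is approached as far as the arm can. A call with a gripper value outside its range is refused whole. "grip" is the gripper command: -1 is shut, 1 is fully open, values between are in proportion, set as the call begins (left out, the last holds). The fingers move at their own pace and stop on an object; "squeeze" is the grip in N (left out, the last holds). Time passes only in rows, so rows that repeat a pose let the fingers close. It gives the time, the measured TCP pose, the force and the opening at its end, in the units of the state.
- env.observe(): the state, without advancing time (a new reading comes with each control period).
- env.capture(name): name is "side" or "top"; returns the picture (384x512x3 uint8, red, green, blue); there is no depth.
- env.camera_params(name): a dict with "mtx" (3x3 intrinsics, pixels), "T" (4x4, takes a point from camera to world coordinates). Camera axes: x right, y down, z forward; pixel columns grow to the right and rows downward; lengths in m; the calibration is good to about 2 mm. A picture is of the moment at which its call begins. camera_params takes no time and is no camera call.
- env.close_job(): hands the job in, once; it reports no verdict.
The state is a dict: "clock": time; "joints": joint angles; "qvel": joint speeds; "joint_torque": joint torques, N m; "ee_pos": TCP position; "eef_rot": TCP orientation; "force": force on the tool from outside, world axes, zero at the start; "ft_torque": the same for the moment, N m; "gripper_width": finger opening in m.
Only numpy, scipy, OpenCV 4.12 (cv2) and the standard library are available. Lean on these libraries where they do the work, as an engineer would, in place of code of your own. Each camera call takes 0.05 s, during which the arm holds its last target.

TASK

The paan stall is closing: put each of the four loose lids squarely and fully down on the ingredient container it fits - large round, small round, square and oblong - so that all four containers are covered. Set the lids down, do not drop them, and leave the containers, the steel tumbler and the full tin standing where they are.

Things in the scene. Friction and masses are not known exactly. Their poses are not given: they have to be found in the camera images.
- large_round_lid: Larger of two round steel lids, 106 mm across, loose, lying flat, skirt down (90 g). Origin: centre of its underside, z up. Above the origin: tapered skirt 0 to 10 mm (76 mm across at foot, 87 at top), rim 10 to 14 mm, top rising to 18 mm. Grip: black upright round knob on the axis, 20 mm across, 18 to 42 mm up. Seated: rim on the container edge, origin 10 mm below it.
- small_round_lid: Smaller of two round steel lids, 76 mm across, loose, lying flat, skirt down (50 g). Origin: centre of its underside, z up. Above the origin: tapered skirt 0 to 10 mm (46 mm across at foot, 57 at top), rim 10 to 14 mm, top rising to 18 mm. Grip: black upright round knob on the axis, 20 mm across, 18 to 42 mm up. Seated: rim on the container edge, origin 10 mm below it.
- square_lid: Square steel lid, 86 x 86 mm, loose, lying flat, skirt down (80 g). Origin: centre of its underside, z up. Above the origin: tapered skirt 0 to 10 mm (56 x 56 mm at foot, 69 x 69 at top), rim 10 to 14 mm, top rising to 18 mm. Grip: black bar along the lid's x, 50 long x 12 thick, 26 to 42 mm up, centred. Seated: rim on the container edge, origin 10 mm below it. Fits in any quarter turn.
- oblong_lid: Oblong steel lid, 116 (x) by 72 mm (y), loose, lying flat, skirt down (90 g). Origin: centre of its underside, z up. Above the origin: tapered skirt 0 to 10 mm (86 x 42 mm at foot, 99 x 55 at top), rim 10 to 14 mm, top rising to 18 mm. Grip: black bar along the lid's x, 60 long x 12 thick, 26 to 42 mm up, centred. Seated: rim on the container edge, origin 10 mm below it. Fits either way round.
- large_canister: Open stainless container of ingredients, loose (700 g): the larger round one, 100 mm across. Walls 3 mm, upper edge 80 mm above its origin. Contents at least 12 mm below the edge. Origin: centre of its underside, z up. Takes the large round lid.
- small_canister: Open stainless container of ingredients, loose (350 g): the smaller round one, 70 mm across. Walls 3 mm, upper edge 60 mm above its origin. Contents at least 12 mm below the edge. Origin: centre of its underside, z up. Takes the small round lid.
- square_tin: Open stainless container of ingredients, loose (600 g): square, 80 x 80 mm, sides along its x and y axes. Walls 3 mm, upper edge 70 mm above its origin. Contents at least 12 mm below the edge. Origin: centre of its underside, z up. Takes the square lid.
- oblong_tin: Open stainless container of ingredients, loose (550 g): oblong, 110 mm along its x axis, 66 mm along y. Walls 3 mm, upper edge 50 mm above its origin. Contents at least 12 mm below the edge. Origin: centre of its underside, z up. Takes the oblong lid.
- tumbler: Bystander: empty steel drinking tumbler, loose, 72 mm across the mouth, 100 mm high, standing among the task's things. Origin: centre of its underside, z up.
- paste_tin: Bystander: full round tin with a paper label, loose, 69 mm across, 87 mm high, among the task's things. Origin: centre of its underside, z up. Not listed: a nut cutter, 20 mm high, lies about x 0.68, y 0 (170 mm along x, 50 wide); two leaves lie flat near x 0.33; pots, jars and bowls up to 0.2 m high stand beyond x 0.85 and |y| 0.5, clear of the work.
Mind the look-alikes: they are no part of the job. Leave any purple look-alike of the large_canister alone.

How it is judged:
At the end, for the whole second after the job is handed in: Each lid level on its own container, rim on its edge: within 8 mm in plan, 3 mm in height, 0.06 rad of level; square and oblong lids turned to fit within 0.14 rad; all at rest; containers upright and moved under 40 mm, tumbler and full tin upright and moved under 30 mm (horizontal distance between large_round_lid and large_canister below 0.008 m and z of large_round_lid in the frame of large_canister between 0.067 and 0.073 m and angle between each of large_round_lid, large_canister, small_round_lid, small_canister, square_lid, square_tin, oblong_lid, oblong_tin's own z axis and vertical below 0.06 rad and linear speed of each of large_round_lid, large_canister, small_round_lid, small_canister, square_lid, square_tin, oblong_lid, oblong_tin below 0.02 m/s and angular speed of each of large_round_lid, small_round_lid, square_lid, oblong_lid below 0.1 rad/s and distance of each of large_canister, small_canister, square_tin, oblong_tin from where it was at the start of the episode below 0.04 m and horizontal distance between small_round_lid and small_canister below 0.008 m and z of small_round_lid in the frame of small_canister between 0.047 and 0.053 m and horizontal distance between square_lid and square_tin below 0.008 m and z of square_lid in the frame of square_tin between 0.057 and 0.063 m and (angle between the x axis of square_lid and the x axis of square_tin, either way round below 0.14 rad or angle between the x axis of square_lid and the y axis of square_tin, either way round below 0.14 rad) and horizontal distance between oblong_lid and oblong_tin below 0.008 m and z of oblong_lid in the frame of oblong_tin between 0.037 and 0.043 m and angle between the x axis of oblong_lid and the x axis of oblong_tin, either way round below 0.14 rad and distance of each of tumbler, paste_tin from where it was at the start of the episode below 0.03 m and angle between each of tumbler, paste_tin's own z axis and vertical below 0.1 rad); the robot touches nothing.
It fails at once if the large round lid is dropped (moving faster than 0.7 m/s with no finger on it, a free fall of about 25 mm) (contact force between the fingers and large_round_lid below 0.05 N and linear speed of large_round_lid above 0.7 m/s).
It fails at once if the small round lid is dropped (moving faster than 0.7 m/s with no finger on it, a free fall of about 25 mm) (contact force between the fingers and small_round_lid below 0.05 N and linear speed of small_round_lid above 0.7 m/s).
It fails at once if the square lid is dropped (moving faster than 0.7 m/s with no finger on it, a free fall of about 25 mm) (contact force between the fingers and square_lid below 0.05 N and linear speed of square_lid above 0.7 m/s).
It fails at once if the oblong lid is dropped (moving faster than 0.7 m/s with no finger on it, a free fall of about 25 mm) (contact force between the fingers and oblong_lid below 0.05 N and linear speed of oblong_lid above 0.7 m/s).
It fails at once if the steel tumbler or the full paste tin is knocked over or shoved more than 30 mm (distance of any of tumbler, paste_tin from where it was at the start of the episode above 0.03 m or angle between any of tumbler, paste_tin's own z axis and vertical above 0.4 rad).
It also fails if it takes over 106 s, if anything falls off the work surface, if the arm or the gripper's body presses on something with over 40 N, if the wrist force passes 120 N, or if a joint passes its speed limit or range.

## Working session

There is one attempt and no reset: what is moved stays moved. The work goes in short steps, Python scripts to look and compute and a tool call to move; the robot and the scene stay as the last step left them, time stands still between calls to the robot, and variables do not carry over. Pictures are saved under pics/ and viewed, and the job is handed in when it is done.

Besides the shell and the picture viewer there is one more tool, called after "Call:" in YAML: its name, and indented under it one key for each argument. apply_moves: Moves the arm, as the interface text tells. Its arguments: {"type":"object","properties":{"commands":{"type":"array","items":{"type":"array"}},"grip":{"type":"number"},"squeeze":{"type":"number"}},"required":["commands"]}

```bash
mkdir -p pics; python3 - <<'E'
from cell import env
import cv2
print(env.observe())
for n in("top","side"):
    im=env.capture(n); cv2.imwrite(f"pics/{n}0.png",im[:,:,::-1]); 
    p=env.camera_params(n); print(n,p["mtx"],p["T"])
E
```

```text
{'clock': 0.0, 'joints': array([-1.42530111e+00,  3.81190567e-01,  1.29825715e+00,  2.92391892e-06,
        1.46361581e+00, -2.15300591e-01]), 'qvel': array([-6.24943977e-04,  1.48364333e-03,  3.16458993e-05, -7.59061367e-04,
        6.29896781e-04, -1.93000685e-03]), 'joint_torque': array([-3.60608956e-04, -4.48465848e+01, -2.31274652e+01, -2.35189927e-04,
        4.77249414e-03, -2.91489994e-05]), 'ee_pos': array([ 0.19411695, -0.51430532,  0.24171591]), 'eef_rot': array([ 0.12635001,  0.69565113,  0.12738937, -0.69561278]), 'force': array([-0.86873943,  0.02079175,  0.70350741]), 'ft_torque': array([ 0.01656853, -0.01733803,  0.01519448]), 'gripper_width': 0.08520589530578664}
top [[475.3119079    0.         257.90997145]
 [  0.         475.3119079  185.33826003]
 [  0.           0.           1.        ]] [[ 3.53845497e-02 -9.77308790e-01  2.08843155e-01  1.79324333e-01]
 [-9.99373083e-01 -3.48483835e-02  6.24743972e-03  8.26720829e-03]
 [ 1.17216861e-03 -2.08933290e-01 -9.77929193e-01  1.48690930e+00]
 [ 0.00000000e+00  0.00000000e+00  0.00000000e+00  1.00000000e+00]]
side [[366.56059332   0.         258.66450616]
 [  0.         366.56059332 190.79217762]
 [  0.           0.           1.        ]] [[-0.94337935 -0.17883473  0.27938062  0.19951995]
 [-0.33107717  0.55985396 -0.7595732   0.82361931]
 [-0.02057428 -0.80906222 -0.58736277  0.68494156]
 [ 0.          0.          0.          1.        ]]
```

View pics/top0.png

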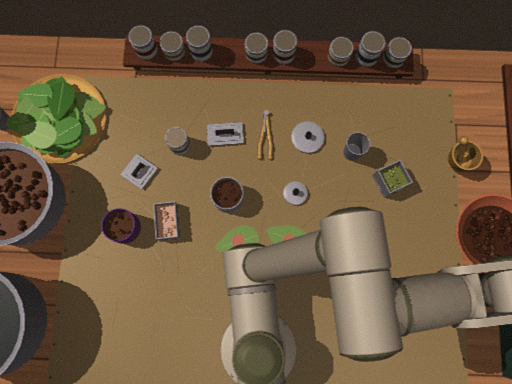

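View pics/side0.png

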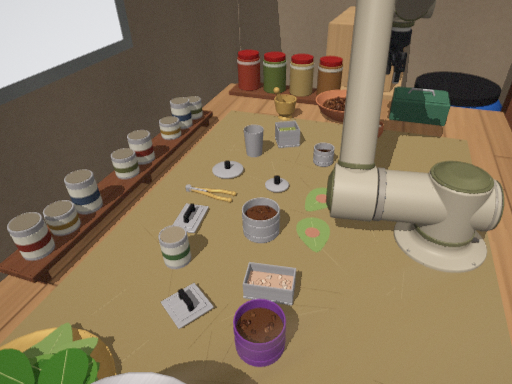

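The top view shows the paste tin (177,140), oblong lid (225,133), large lid (308,137), tumbler (357,146), square tin (393,178), small lid (295,193), large canister (227,194), oblong tin (166,221) and square lid (139,171). The purple decoy is at (121,226). The arm hides the small canister in the top view, but the side view shows it at (323,153).

```bash
cat > h.py <<'E'
import numpy as np, cv2
from cell import env
def ray(n,uv,z):
    p=env.camera_params(n);K,T=p["mtx"],p["T"]
    uv=np.atleast_2d(np.array(uv,float)); d=np.c_[uv,np.ones(len(uv))]@np.linalg.inv(K).T@T[:3,:3].T
    o=T[:3,3]; return o+d*((z-o[2])/d[:,2])[:,None]
def proj(n,P):
    p=env.camera_params(n);K,T=p["mtx"],p["T"]
    c=(np.atleast_2d(P)-T[:3,3])@T[:3,:3]; q=c@K.T; return q[:,:2]/q[:,2:]
E
python3 - <<'E'
import cv2
a=cv2.imread("pics/top0.png"); b=cv2.imread("pics/side0.png")
cv2.imwrite("pics/c1.png",cv2.resize(a[95:255,95:275],None,fx=4.4,fy=3.7*1.0 if 0 else 3.7,interpolation=cv2.INTER_CUBIC)) if 0 else None
cv2.imwrite("pics/c1.png",cv2.resize(a[105:250,95:275],None,fx=4,fy=4,interpolation=cv2.INTER_CUBIC))
cv2.imwrite("pics/c2.png",cv2.resize(a[105:215,265:425],None,fx=5,fy=5,interpolation=cv2.INTER_CUBIC))
cv2.imwrite("pics/c3.png",cv2.resize(b[110:200,200:350],None,fx=5,fy=5,interpolation=cv2.INTER_CUBIC))
E
```

```text
(no output)
```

View pics/c1.png

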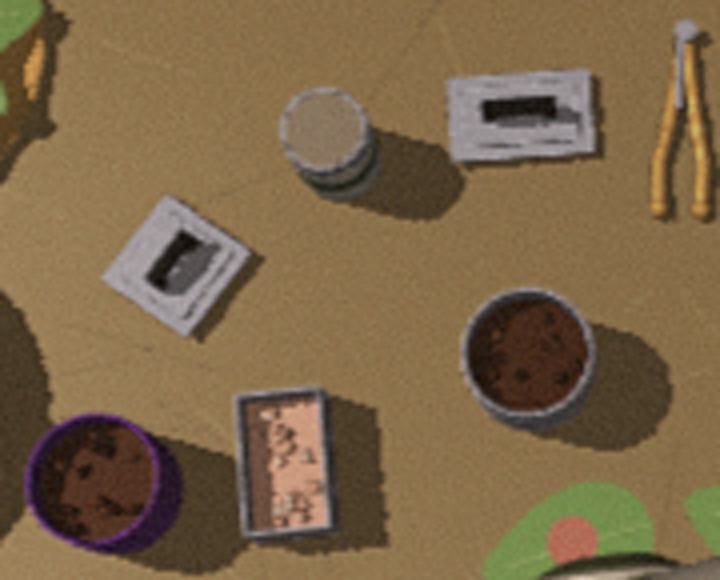

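View pics/c2.png

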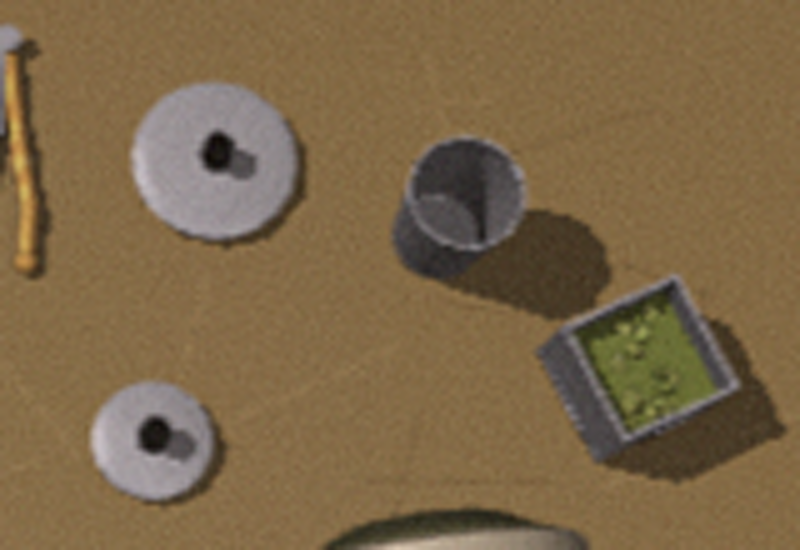

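View pics/c3.png

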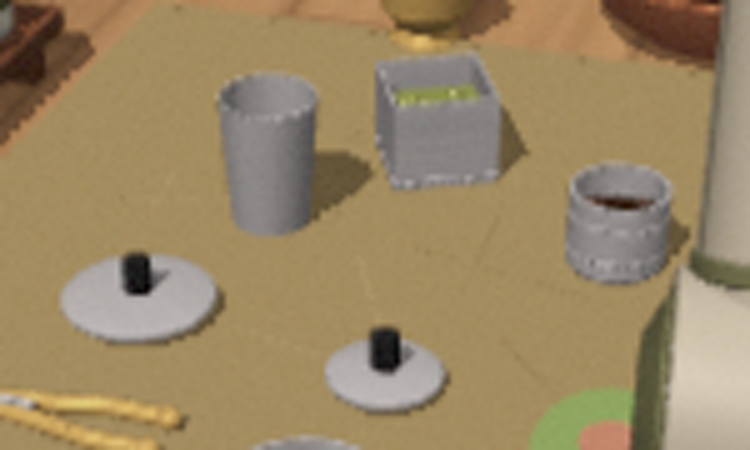

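```bash
python3 - <<'E'
from h import *
im=cv2.imread("pics/top0.png"); 
hsv=cv2.cvtColor(im,cv2.COLOR_BGR2HSV)
up=cv2.resize(im,None,fx=4,fy=4,interpolation=cv2.INTER_CUBIC); h=cv2.cvtColor(up,cv2.COLOR_BGR2HSV)
m=((h[...,1]<60)&(h[...,2]>115)).astype(np.uint8)*255
def cnt(x0,x1,y0,y1,mask):
    mm=np.zeros_like(mask); mm[y0*4:y1*4,x0*4:x1*4]=mask[y0*4:y1*4,x0*4:x1*4]
    c=max(cv2.findContours(mm,cv2.RETR_EXTERNAL,cv2.CHAIN_APPROX_NONE)[0],key=cv2.contourArea)
    return (cv2.convexHull(c)[:,0,:]+.5)/4-.5
def circ(P):
    A=np.c_[2*P,np.ones(len(P))]; s=np.linalg.lstsq(A,(P**2).sum(1),rcond=None)[0]
    return s[:2],np.sqrt(s[2]+s[0]**2+s[1]**2)
for n,b,z in(("large_lid",(285,330,115,160),.012),("small_lid",(280,312,178,210),.012),("large_can",(207,247,172,215),.08)):
    P=ray("top",cnt(*b,m),z)[:,:2]
    if n=="large_can": c0,_=cv2.minEnclosingCircle((P*1000).astype(np.float32)); 
    c,r=circ(P);(ce,R)=cv2.minEnclosingCircle((P*1000).astype(np.float32)); print(n,c.round(4),2*r,ce,2*R)
for n,b,z in(("obl_lid",(203,250,118,150),.012),("sq_lid",(118,162,150,192),.012),("sq_tin",(370,415,155,200),.07),("obl_tin",(150,182,198,243),.05)):
    q=cnt(*b,m); P=ray("top",q,z)[:,:2]
    r=cv2.minAreaRect((P*1000).astype(np.float32)); print(n,r)
dk=((h[...,2]<45)).astype(np.uint8)*255
for n,b in(("obl_lid",(213,240,126,140)),("sq_lid",(128,152,160,182)),("large",(300,316,130,145)),("small",(288,303,185,200))):
    P=ray("top",cnt(*b,dk),.042)[:,:2]; print(n,"knob",cv2.minAreaRect((P*1000).astype(np.float32)))
# hand corners
s=lambda pts,x,y,f:[((a+.5)/f+x-.5,(b+.5)/f+y-.5) for a,b in pts]
for n,pts,z in(("obl_tin",s([(236,396),(323,388),(332,529),(245,537)],95,105,4),.05),("sq_tin",s([(563,334),(678,279),(738,383),(624,441)],265,105,5),.07),("tumbler",s([(410,193),(524,193),(467,139),(467,249)],265,105,5),.1),("paste",s([(281,128),(370,128),(325,88),(325,170)],95,105,4),.087),("large_can",s([(465,353),(596,353),(530,288),(530,419)],95,105,4),.08)):
    P=ray("top",pts,z)[:,:2]; print(n,P.mean(0).round(4),cv2.minAreaRect((P*1000).astype(np.float32)))
s3=s([(568,190),(672,188),(620,163)],200,110,5)
print(ray("side",s3,.06))
E
```

```text
large_lid [ 0.6621 -0.1365] 0.10611806003444405 (662.4010009765625, -136.38307189941406) 107.33201599121094
small_lid [ 0.4751 -0.0999] 0.076000232796705 (475.2293701171875, -99.92253875732422) 76.7083740234375
large_can [0.4542 0.1123] 0.1001782295659559 (453.4559326171875, 112.29121398925781) 102.69136047363281
obl_lid ((663.1934204101562, 131.53433227539062), (72.68984985351562, 117.60196685791016), 6.206740856170654)
sq_lid ((528.5472412109375, 400.2052001953125), (86.51921844482422, 87.51471710205078), 57.35453414916992)
sq_tin ((561.57080078125, -387.1793518066406), (26.657949447631836, 84.7095947265625), 7.260051727294922)
obl_tin ((364.66766357421875, 296.2025146484375), (100.507080078125, 67.37527465820312), 8.440876007080078)
obl_lid knob ((658.6541137695312, 130.03298950195312), (16.317134857177734, 56.49193572998047), 4.0164475440979)
sq_lid knob ((524.738525390625, 394.94390869140625), (16.239328384399414, 46.260040283203125), 57.94886779785156)
large knob ((657.538818359375, -136.32135009765625), (15.548606872558594, 22.160646438598633), 83.91007232666016)
small knob ((471.9736633300781, -99.87971496582031), (16.46861457824707, 18.532962799072266), 47.06262969970703)
obl_tin [0.368  0.2943] ((367.98101806640625, 294.5303955078125), (108.96700286865234, 66.72235870361328), 7.689589023590088)
sq_tin [ 0.5249 -0.4004] ((525.1889038085938, -400.3063659667969), (74.86654663085938, 80.71837615966797), 28.67560577392578)
tumbler [ 0.6171 -0.2825] ((617.0213012695312, -282.3997497558594), (48.42408752441406, 50.62531280517578), 45.98697280883789)
paste [0.6222 0.2748] ((622.5499267578125, 274.63427734375), (49.41708755493164, 47.410118103027344), 48.236907958984375)
large_can [0.4532 0.109 ] ((453.2232971191406, 109.23033142089844), (72.04651641845703, 70.32024383544922), 47.108341217041016)
[[ 0.40161091 -0.28061661  0.06      ]
 [ 0.33420916 -0.30445312  0.06      ]
 [ 0.37517259 -0.32927949  0.06      ]]
```

```bash
cat >> h.py <<'E'
from scipy.spatial.transform import Rotation as R
def go(target,yaw=None,s=None,quiet=False):
    "target TCP pos; yaw deg = world angle of jaw axis (tool y), mod 180"
    s=s or env.observe(); q=s["eef_rot"]; r=R.from_quat([q[1],q[2],q[3],q[0]])
    M=r.as_matrix(); y0=np.degrees(np.arctan2(M[1,1],M[0,1]))
    if yaw is None: yaw=y0
    yaw=y0+(yaw-y0+90)%180-90
    a=np.radians(yaw); y=np.array([np.cos(a),np.sin(a),0]); x=np.array([0,0,-1.]); 
    G=np.c_[x,y,np.cross(x,y)]
    t=M.T@(np.array(target)-s["ee_pos"]); rv=np.degrees(R.from_matrix(M.T@G).as_rotvec())
    print("clock %.2f ee %s yaw %.1f w %.4f F %s j %s"%(s["clock"],s["ee_pos"].round(4),y0,s["gripper_width"],s["force"].round(1),s["joints"].round(2)))
    print("  shift",t.round(4),"turn",rv.round(2),"->yaw %.1f"%yaw)
E
python3 - <<'E'
from h import *
s=env.observe(); q=s["eef_rot"]; print(R.from_quat([q[1],q[2],q[3],q[0]]).as_matrix().round(3))
go([.662,-.1365,.20])
E
```

```text
[[-0.     0.353 -0.936]
 [ 0.001 -0.936 -0.353]
 [-1.    -0.001 -0.   ]]
clock 0.10 ee [ 0.1941 -0.5143  0.2418] yaw -69.3 w 0.0857 F [-0.3  0.2  0.1] j [-1.43  0.38  1.3  -0.    1.46 -0.22]
  shift [ 0.0422 -0.1883 -0.5711] turn [-0.   -0.02  0.08] ->yaw -69.3
```

Call:
apply_moves:
  commands:
    - [[0.0422,-0.1883,-0.5711],[0,0,0]]
    - [[0.0422,-0.1883,-0.5711],[0,0,0]]
    - [[0.0422,-0.1883,-0.5711],[0,0,0]]
    - [[0.0422,-0.1883,-0.5711],[0,0,0]]
    - [[0.0422,-0.1883,-0.5711],[0,0,0]]
    - [[0.0422,-0.1883,-0.5711],[0,0,0]]
    - [[0.0422,-0.1883,-0.5711],[0,0,0]]
    - [[0.0422,-0.1883,-0.5711],[0,0,0]]
  grip: 0

```text
clock: 0.9
ee_pos: [0.5059, -0.2622, 0.214]
eef_rot: [-0.127, -0.696, -0.127, 0.696]
force: [0.6, -1.2, -0.3]
gripper_width: 0.0428
```

```bash
python3 - <<'E'
from h import *
go([.662,-.1365,.12])
E
```

```text
clock 0.90 ee [ 0.5059 -0.2622  0.214 ] yaw -69.3 w 0.0428 F [ 0.6 -1.2 -0.3] j [-0.69  0.44  1.29 -0.    1.42  0.52]
  shift [ 0.0939 -0.0625 -0.1905] turn [0.   0.02 0.02] ->yaw -69.3
```

Call:
apply_moves:
  commands:
    - [[0.06,-0.0625,-0.1905],[0,0,0]]
    - [[0.06,-0.0625,-0.1905],[0,0,0]]
    - [[0.06,-0.0625,-0.1905],[0,0,0]]
    - [[0.06,-0.0625,-0.1905],[0,0,0]]
    - [[0.06,-0.0625,-0.1905],[0,0,0]]
    - [[0.06,-0.0625,-0.1905],[0,0,0]]
    - [[0.06,-0.0625,-0.1905],[0,0,0]]

```text
clock: 1.6
ee_pos: [0.6602, -0.1389, 0.1545]
eef_rot: [-0.127, -0.696, -0.127, 0.696]
force: [-0.7, 0.0, 0.6]
gripper_width: 0.0425
```

```bash
python3 - <<'E'
from h import *
for n in("top","side"):
    im=env.capture(n); cv2.imwrite(f"pics/{n}1.png",im[:,:,::-1])
go([.662,-.1365,.032])
E
```

```text
clock 1.70 ee [ 0.6601 -0.1395  0.1551] yaw -69.4 w 0.0425 F [-0.6 -0.6  0.1] j [-0.38  0.66  1.05 -0.    1.43  0.83]
  shift [ 0.1231 -0.0022 -0.0027] turn [ 0.   -0.03 -0.04] ->yaw -69.4
```

View pics/top1.png

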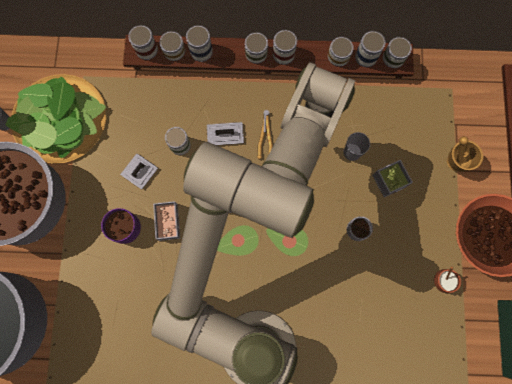

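View pics/side1.png

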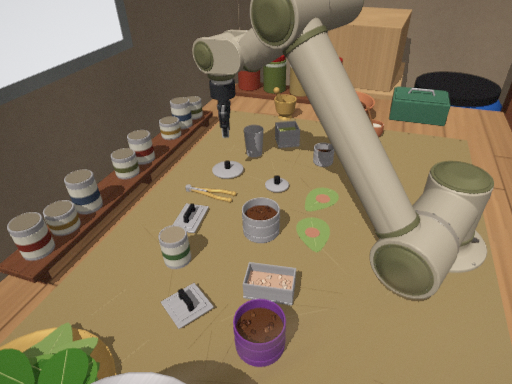

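The small canister is now visible in the top view at (360,229), in shadow. In the side view the gripper hangs over the large lid at (227,165). I'll measure the small canister and refine the knob position.

```bash
python3 - <<'E'
from h import *
a=cv2.imread("pics/top1.png");b=cv2.imread("pics/side1.png")
c1=cv2.resize(a[210:250,335:385],None,fx=10,fy=10,interpolation=cv2.INTER_CUBIC)
c1=np.clip(c1*1.8,0,255).astype(np.uint8)
c2=cv2.resize(b[100:190,195:255],None,fx=6,fy=6,interpolation=cv2.INTER_CUBIC)
o=np.zeros((560,800,3),np.uint8);o[:400,:400]=c1[:,:400];o[:540,410:770]=c2[:540,:360];cv2.imwrite("pics/c4.png",o)
E
```

```text
(no output)
```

View pics/c4.png

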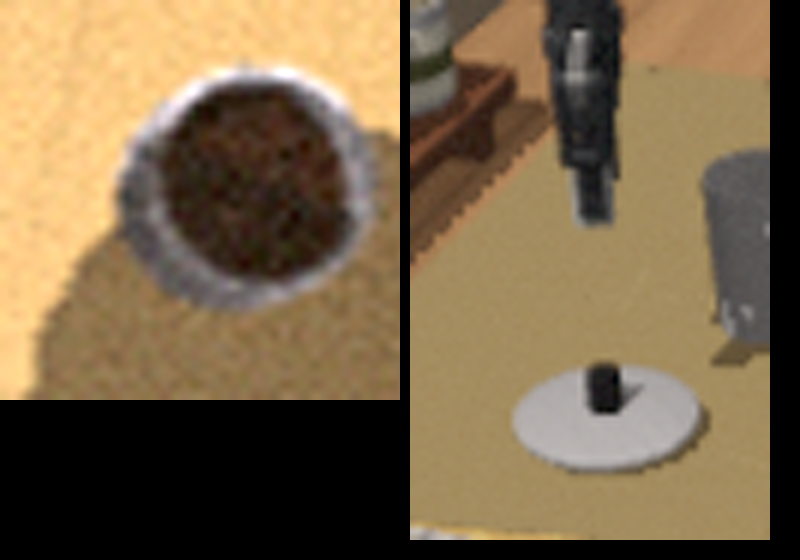

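```bash
python3 - <<'E'
from h import *
print("small can",ray("top",[(335+260.5/10-.5,210+183.5/10-.5)],.06), "proj side",proj("side",[.395,-.30,.06]))
b=cv2.imread("pics/side1.png")
up=cv2.resize(b,None,fx=4,fy=4,interpolation=cv2.INTER_CUBIC); h=cv2.cvtColor(up,cv2.COLOR_BGR2HSV)
m=((h[...,1]<60)&(h[...,2]>115)).astype(np.uint8)*255
def cnt(x0,x1,y0,y1):
    mm=np.zeros_like(m); mm[y0*4:y1*4,x0*4:x1*4]=m[y0*4:y1*4,x0*4:x1*4]
    c=max(cv2.findContours(mm,0,cv2.CHAIN_APPROX_NONE)[0],key=cv2.contourArea)
    return (cv2.convexHull(c)[:,0,:]+.5)/4-.5
for n,bx in(("large",(210,245,155,182)),("small",(262,292,172,195))):
    P=ray("side",cnt(*bx),.012)[:,:2]; print(n,cv2.minEnclosingCircle((P*1000).astype(np.float32)))
for n,bx in(("obl",(168,212,200,238)),("sq",(158,216,280,326))):
    P=ray("side",cnt(*bx),.012)[:,:2]; print(n,cv2.minAreaRect((P*1000).astype(np.float32)))
# can rims in side, hand ellipse
P=ray("side",[(200+(x+.5)/5-.5,110+(y+.5)/5-.5) for x,y in((568,190),(672,188),(620,163),(620,212))],.06)[:,:2];print(P,P.mean(0))
E
```

```text
small can [[ 0.36417353 -0.29631059  0.06      ]] proj side [[316.28688633 145.25647723]]
large ((664.4767456054688, -133.94119262695312), 56.997650146484375)
small ((476.1944580078125, -97.42420959472656), 41.094051361083984)
obl ((668.143798828125, 145.55438232421875), (82.69070434570312, 144.41477966308594), 4.8987040519714355)
sq ((530.6666259765625, 402.3300476074219), (87.80904388427734, 88.62699890136719), 57.05734634399414)
[[ 0.40161091 -0.28061661]
 [ 0.33420916 -0.30445312]
 [ 0.37517259 -0.32927949]
 [ 0.36174256 -0.26142752]] [ 0.3681838  -0.29394419]
```

Call:
apply_moves:
  commands:
    - [[0.05,-0.0036,-0.0034],[0,0,0]]
    - [[0.09,-0.0036,-0.0034],[0,0,0]]
    - [[0.11,-0.0036,-0.0034],[0,0,0]]
    - [[0.122,-0.0036,-0.0034],[0,0,0]]
    - [[0.122,-0.0036,-0.0034],[0,0,0]]
    - [[0.122,-0.0036,-0.0034],[0,0,0]]

```text
clock: 2.3
ee_pos: [0.6632, -0.1343, 0.0339]
eef_rot: [0.127, 0.696, 0.126, -0.695]
force: [0.6, -0.1, 0.2]
gripper_width: 0.0425
```

```bash
python3 - <<'E'
from h import *
go([.663,-.1355,.032])
b=env.capture("side")[:,:,::-1]
cv2.imwrite("pics/c5.png",cv2.resize(b[120:190,185:275],None,fx=8,fy=8,interpolation=cv2.INTER_CUBIC))
E
```

```text
clock 2.30 ee [ 0.6632 -0.1343  0.0339] yaw -69.4 w 0.0425 F [ 0.6 -0.1  0.2] j [-0.37  0.79  1.17 -0.    1.18  0.84]
  shift [0.0019 0.001  0.0006] turn [ 0.   -0.1  -0.09] ->yaw -69.4
```

View pics/c5.png

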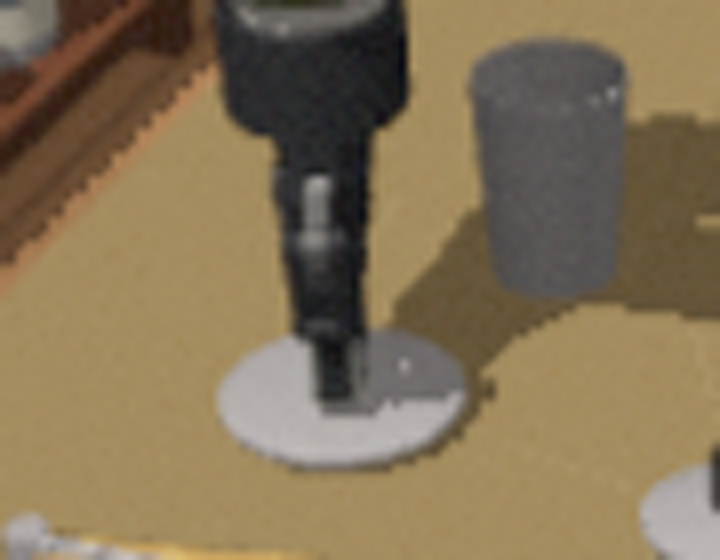

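The fingers straddle the knob, centred on the lid. Closing.

Call:
apply_moves:
  commands:
    - [[0.001,0.001,0.0006],[0,0,0]]
    - [[0.001,0.001,0.0006],[0,0,0]]
    - [[0.001,0.001,0.0006],[0,0,0]]
    - [[0.001,0.001,0.0006],[0,0,0]]
    - [[0.001,0.001,0.0006],[0,0,0]]
    - [[0.001,0.001,0.0006],[0,0,0]]
  grip: -1
  squeeze: 40

```text
clock: 2.95
ee_pos: [0.663, -0.1352, 0.0326]
eef_rot: [0.127, 0.696, 0.126, -0.695]
force: [-1.6, -0.7, 6.6]
gripper_width: 0.0183
```

Call:
apply_moves:
  commands:
    - [[-0.01,0,0],[0,0,0]]
    - [[-0.03,0,0],[0,0,0]]
    - [[-0.07,0,0],[0,0,0]]
    - [[-0.12,0,0],[0,0,0]]
    - [[-0.16,0,0],[0,0,0]]
    - [[-0.16,0,0],[0,0,0]]

```text
clock: 3.55
ee_pos: [0.6642, -0.1351, 0.1987]
eef_rot: [0.129, 0.699, 0.125, -0.692]
force: [-0.4, 0.8, -1.0]
gripper_width: 0.0186
```

```bash
python3 - <<'E'
from h import *
go([.454,.113,.20])
E
```

```text
clock 3.55 ee [ 0.6642 -0.1351  0.1987] yaw -69.3 w 0.0186 F [-0.4  0.8 -1. ] j [-0.37  0.63  0.98  0.    1.52  0.83]
  shift [-0.0047 -0.3064  0.109 ] turn [ 0.   -0.51 -0.45] ->yaw -69.3
```

```bash
python3 - <<'E'
from h import *
def ring(n,c,r,z):
    t=np.linspace(0,2*np.pi,200); return proj(n,np.c_[c[0]+r*np.cos(t),c[1]+r*np.sin(t),np.full(200,z)])
a=cv2.imread("pics/top0.png");b=cv2.imread("pics/side0.png")
o=np.zeros((560,800,3),np.uint8)
def put(im,n,x,y,w,hh,f,ox,circs):
    c=cv2.resize(im[y:y+hh,x:x+w],None,fx=f,fy=f,interpolation=cv2.INTER_CUBIC)
    for cc,col in circs:
        p=(ring(n,cc,.05,.08)-[x,y]+.5)*f-.5; cv2.polylines(c,[np.round(p).astype(int)],True,col,1)
    o[:c.shape[0],ox:ox+c.shape[1]]=c
put(a,"top",205,170,48,48,8,0,[((.4535,.1105),(0,255,0))])
put(b,"side",235,190,50,55,8,395,[((.4535,.1105),(0,255,0))])
cv2.imwrite("pics/c6.png",o)
E
```

```text
(no output)
```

View pics/c6.png

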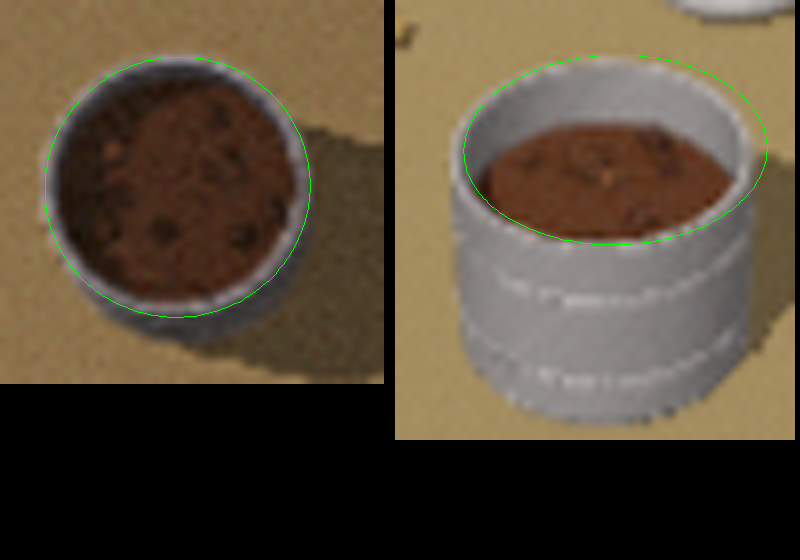

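Call:
apply_moves:
  commands:
    - [[0,-0.3064,0.109],[0,0,0]]
    - [[0,-0.3064,0.109],[0,0,0]]
    - [[0,-0.3064,0.109],[0,0,0]]
    - [[0,-0.3064,0.109],[0,0,0]]
    - [[0,-0.3064,0.109],[0,0,0]]
    - [[0,-0.3064,0.109],[0,0,0]]
    - [[0,-0.3064,0.109],[0,0,0]]
    - [[0,-0.3064,0.109],[0,0,0]]

```text
clock: 4.35
ee_pos: [0.4498, 0.1156, 0.1915]
eef_rot: [-0.128, -0.695, -0.128, 0.696]
force: [0.4, -0.9, -0.7]
gripper_width: 0.0183
```

```bash
python3 - <<'E'
from h import *
go([.455,.112,.14])
E
```

```text
clock 4.35 ee [0.4498 0.1156 0.1915] yaw -69.1 w 0.0183 F [ 0.4 -0.9 -0.7] j [-0.    0.28  1.61  0.    1.25  1.2 ]
  shift [ 0.0515  0.0053 -0.0036] turn [0.   0.06 0.05] ->yaw -69.1
```

Call:
apply_moves:
  commands:
    - [[0.03,0.0053,-0.0036],[0,0,0]]
    - [[0.05,0.0053,-0.0036],[0,0,0]]
    - [[0.05,0.0053,-0.0036],[0,0,0]]
    - [[0.05,0.0053,-0.0036],[0,0,0]]

```text
clock: 4.75
ee_pos: [0.458, 0.1094, 0.1416]
eef_rot: [-0.127, -0.696, -0.127, 0.696]
force: [0.5, -0.8, 0.2]
gripper_width: 0.0181
```

```bash
python3 - <<'E'
from h import *
b=env.capture("side")[:,:,::-1]
cv2.imwrite("pics/c7.png",cv2.resize(b[150:250,205:315],None,fx=6,fy=6,interpolation=cv2.INTER_CUBIC))
go([.455,.112,.1025])
E
```

```text
clock 4.80 ee [0.4583 0.1095 0.1421] yaw -69.4 w 0.0186 F [ 0.1  0.7 -0.9] j [-0.02  0.35  1.67  0.    1.12  1.19]
  shift [ 0.0396 -0.0035  0.0022] turn [ 0.   -0.06 -0.02] ->yaw -69.4
```

View pics/c7.png

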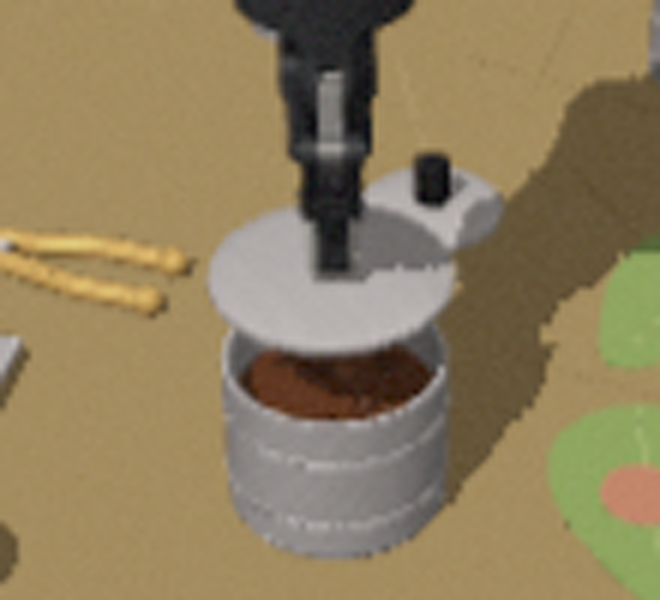

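The lid is level over the canister. Lowering it.

Call:
apply_moves:
  commands:
    - [[0.01,-0.0035,0.0022],[0,0,0]]
    - [[0.02,-0.0035,0.0022],[0,0,0]]
    - [[0.028,-0.0035,0.0022],[0,0,0]]
    - [[0.033,-0.0035,0.0022],[0,0,0]]
    - [[0.037,-0.0035,0.0022],[0,0,0]]
    - [[0.039,-0.0035,0.0022],[0,0,0]]
    - [[0.04,-0.0035,0.0022],[0,0,0]]
    - [[0.04,-0.0035,0.0022],[0,0,0]]

```text
clock: 5.6
ee_pos: [0.4543, 0.1122, 0.1025]
eef_rot: [0.127, 0.696, 0.127, -0.695]
force: [-5.1, -0.9, 13.3]
gripper_width: 0.018
```

```bash
python3 - <<'E'
from h import *
b=env.capture("side")[:,:,::-1]
cv2.imwrite("pics/c8.png",cv2.resize(b[150:250,205:315],None,fx=6,fy=6,interpolation=cv2.INTER_CUBIC))
go([.455,.112,.1025])
E
```

```text
clock 5.65 ee [0.4543 0.1122 0.1025] yaw -69.3 w 0.0186 F [-4.4 -0.6 13.3] j [-0.01  0.4   1.73 -0.    1.    1.2 ]
  shift [ 0.      0.0004 -0.0005] turn [ 0.   -0.05 -0.03] ->yaw -69.3
```

View pics/c8.png

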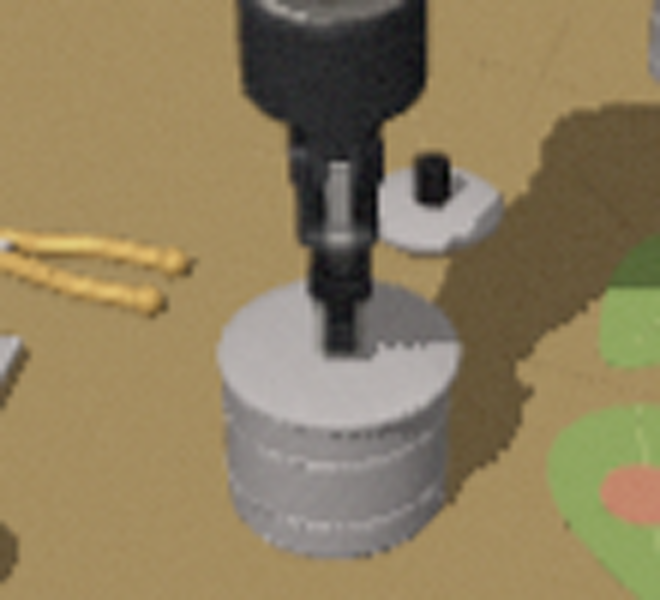

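Seated, with a 13 N down force at the expected height. Releasing and lifting.

Call:
apply_moves:
  commands:
    - [[0,0,0],[0,0,0]]
    - [[0,0,0],[0,0,0]]
    - [[0,0,0],[0,0,0]]
    - [[0,0,0],[0,0,0]]
    - [[-0.02,0,0],[0,0,0]]
    - [[-0.05,0,0],[0,0,0]]
    - [[-0.08,0,0],[0,0,0]]
    - [[-0.08,0,0],[0,0,0]]
  grip: 0

```text
clock: 6.45
ee_pos: [0.4558, 0.1123, 0.1845]
eef_rot: [0.127, 0.698, 0.126, -0.693]
force: [-0.5, -0.1, 0.1]
gripper_width: 0.0424
```

```bash
python3 - <<'E'
from h import *
go([.476,-.0988,.10],-69.3)
E
```

```text
clock 6.45 ee [0.4558 0.1123 0.1845] yaw -69.3 w 0.0424 F [-0.5 -0.1  0.1] j [-0.01  0.29  1.61  0.    1.23  1.2 ]
  shift [0.0847 0.2044 0.0562] turn [-0.02 -0.37 -0.14] ->yaw -69.3
```

Small lid next.

Call:
apply_moves:
  commands:
    - [[0,0.2044,0.056],[0,0,0]]
    - [[0,0.2044,0.056],[0,0,0]]
    - [[0,0.2044,0.056],[0,0,0]]
    - [[0.03,0.2044,0.056],[0,0,0]]
    - [[0.06,0.2044,0.056],[0,0,0]]
    - [[0.08,0.2044,0.056],[0,0,0]]
    - [[0.08,0.2044,0.056],[0,0,0]]
    - [[0.08,0.2044,0.056],[0,0,0]]

```text
clock: 7.25
ee_pos: [0.4741, -0.0986, 0.1014]
eef_rot: [-0.127, -0.695, -0.127, 0.696]
force: [-0.3, -0.6, 1.3]
gripper_width: 0.0431
```

```bash
python3 - <<'E'
from h import *
for n in("top","side"):
    im=env.capture(n); cv2.imwrite(f"pics/{n}2.png",im[:,:,::-1])
go([.476,-.0988,.033],-69.3)
E
```

```text
clock 7.35 ee [ 0.4746 -0.0985  0.1024] yaw -69.3 w 0.0427 F [-0.5  0.3 -0.1] j [-0.45  0.43  1.69  0.    1.02  0.76]
  shift [ 0.0694  0.0007 -0.0011] turn [ 0.02 -0.08 -0.08] ->yaw -69.3
```

View pics/side2.png

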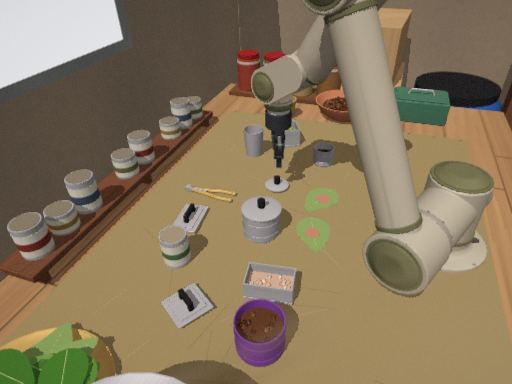

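View pics/top2.png

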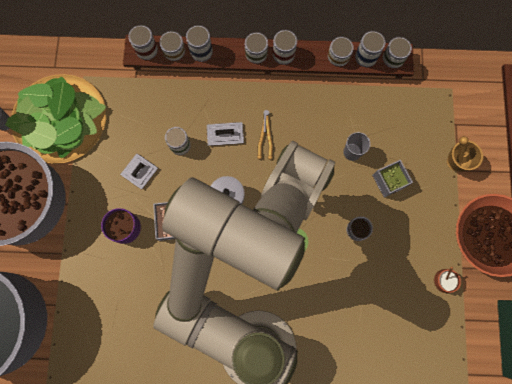

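The large lid sits level on its canister at (261,212) in the side view. The gripper is above the small lid at (277,170). Descending and closing.

Call:
apply_moves:
  commands:
    - [[0.04,0.0007,-0.0011],[0,0,0]]
    - [[0.06,0.0007,-0.0011],[0,0,0]]
    - [[0.069,0.0007,-0.0011],[0,0,0]]
    - [[0.069,0.0007,-0.0011],[0,0,0]]
    - [[0.069,0.0007,-0.0011],[0,0,0]]

```text
clock: 7.85
ee_pos: [0.476, -0.0991, 0.0335]
eef_rot: [0.127, 0.696, 0.127, -0.695]
force: [0.4, 0.4, 0.2]
gripper_width: 0.0431
```

Call:
apply_moves:
  commands:
    - [[0,0,0],[0,0,0]]
    - [[0,0,0],[0,0,0]]
    - [[0,0,0],[0,0,0]]
    - [[0,0,0],[0,0,0]]
    - [[0,0,0],[0,0,0]]
    - [[0,0,0],[0,0,0]]
  grip: -1

```text
clock: 8.45
ee_pos: [0.4758, -0.0992, 0.0335]
eef_rot: [0.127, 0.696, 0.126, -0.695]
force: [-1.1, 0.8, 5.9]
gripper_width: 0.0183
```

Call:
apply_moves:
  commands:
    - [[-0.01,0,0],[0,0,0]]
    - [[-0.03,0,0],[0,0,0]]
    - [[-0.07,0,0],[0,0,0]]
    - [[-0.11,0,0],[0,0,0]]
    - [[-0.14,0,0],[0,0,0]]
    - [[-0.14,0,0],[0,0,0]]

```text
clock: 9.05
ee_pos: [0.4767, -0.0996, 0.177]
eef_rot: [0.129, 0.698, 0.125, -0.693]
force: [-0.6, -0.2, -1.3]
gripper_width: 0.0185
```

```bash
python3 - <<'E'
from h import *
go([.366,-.2945,.13],-69.3)
a=cv2.imread("pics/top2.png");b=cv2.imread("pics/side2.png")
o=np.zeros((560,800,3),np.uint8)
t=np.linspace(0,2*np.pi,200)
def put(im,n,x,y,w,hh,f,ox,c0):
    c=cv2.resize(im[y:y+hh,x:x+w],None,fx=f,fy=f,interpolation=cv2.INTER_CUBIC)
    p=(proj(n,np.c_[c0[0]+.035*np.cos(t),c0[1]+.035*np.sin(t),np.full(200,.06)])-[x,y]+.5)*f-.5; cv2.polylines(c,[np.round(p).astype(int)],True,(0,255,0),1)
    o[:c.shape[0],ox:ox+c.shape[1]]=c
put(a,"top",340,210,40,40,9,0,(.365,-.2955));put(b,"side",300,130,45,45,9,370,(.365,-.2955))
cv2.imwrite("pics/c9.png",o)
E
```

```text
clock 9.05 ee [ 0.4767 -0.0996  0.177 ] yaw -69.3 w 0.0185 F [-0.6 -0.2 -1.3] j [-0.45  0.33  1.58 -0.    1.22  0.76]
  shift [0.0468 0.143  0.1727] turn [-0.02 -0.35 -0.36] ->yaw -69.3
```

View pics/c9.png

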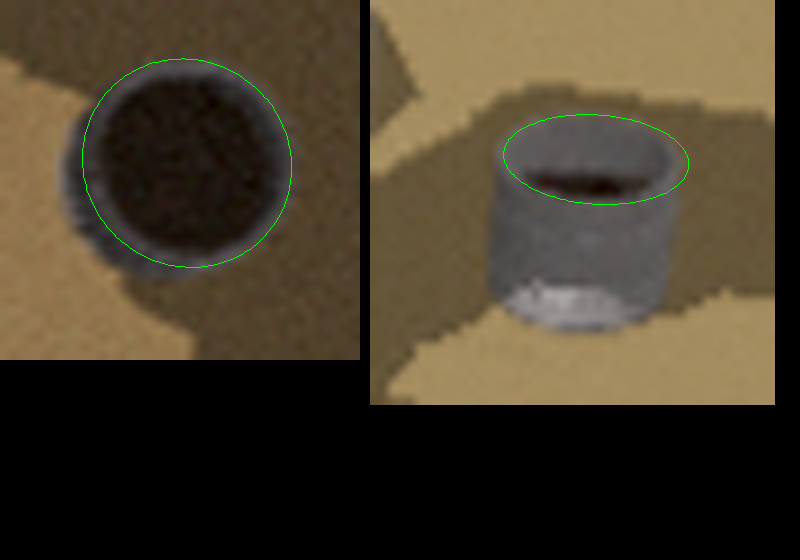

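The overlay at (0.365,-0.2955) fits in the top view and is about 1 px off in the side view. I'll use (0.3665,-0.2945).

Call:
apply_moves:
  commands:
    - [[0,0.143,0.1727],[0,0,0]]
    - [[0,0.143,0.1727],[0,0,0]]
    - [[0,0.143,0.1727],[0,0,0]]
    - [[0,0.143,0.1727],[0,0,0]]
    - [[0.02,0.143,0.1727],[0,0,0]]
    - [[0.043,0.143,0.1727],[0,0,0]]
    - [[0.043,0.143,0.1727],[0,0,0]]
    - [[0.043,0.143,0.1727],[0,0,0]]

```text
clock: 9.85
ee_pos: [0.3642, -0.2934, 0.1296]
eef_rot: [-0.127, -0.696, -0.127, 0.696]
force: [-0.2, -0.0, -0.5]
gripper_width: 0.0182
```

```bash
python3 - <<'E'
from h import *
for n in("top","side"):
    im=env.capture(n); cv2.imwrite(f"pics/{n}3.png",im[:,:,::-1])
b=cv2.imread("pics/side3.png")
cv2.imwrite("pics/c10.png",cv2.resize(b[90:190,260:370],None,fx=5,fy=5,interpolation=cv2.INTER_CUBIC))
go([.3665,-.2945,.083],-69.3)
E
```

```text
clock 9.95 ee [ 0.3648 -0.2936  0.1303] yaw -69.3 w 0.0184 F [ 0.7  0.2 -0.4] j [-0.93  0.36  1.69  0.    1.08  0.28]
  shift [ 0.0473  0.0014 -0.0013] turn [ 0.03 -0.03 -0.08] ->yaw -69.3
```

View pics/c10.png

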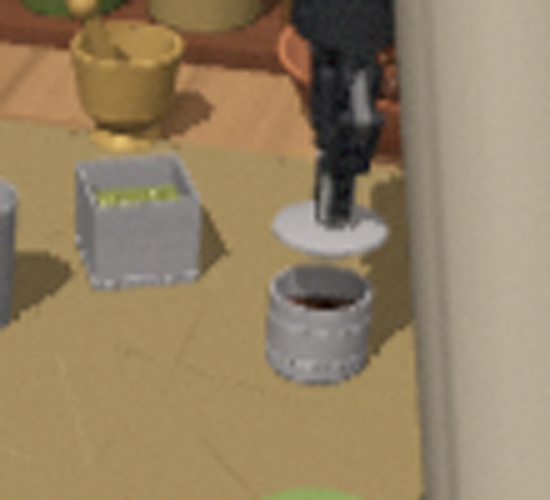

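```bash
python3 - <<'E'
from h import *
b=cv2.imread("pics/side3.png");up=cv2.resize(b,None,fx=4,fy=4,interpolation=cv2.INTER_CUBIC); h=cv2.cvtColor(up,cv2.COLOR_BGR2HSV)
m=((h[...,1]<60)&(h[...,2]>115)).astype(np.uint8)*255
mm=np.zeros_like(m); x0,x1,y0,y1=310,340,127,142; mm[y0*4:y1*4,x0*4:x1*4]=m[y0*4:y1*4,x0*4:x1*4]
c=max(cv2.findContours(mm,0,cv2.CHAIN_APPROX_NONE)[0],key=cv2.contourArea)
q=(cv2.convexHull(c)[:,0,:]+.5)/4-.5
P=ray("side",q,.1303-.0335+.012)[:,:2]; print(q.min(0),q.max(0),cv2.minEnclosingCircle((P*1000).astype(np.float32)))
# can rim: crop hand
pts=[(260+(x+.5)/5-.5,90+(y+.5)/5-.5) for x,y in((267,288),(373,290),(320,263),(320,312))]
print(ray("side",pts,.06).mean(0))
E
```

```text
[314.125 126.625] [337.125 141.125] ((369.91558837890625, -299.772705078125), 53.4150505065918)
[ 0.36821548 -0.29393611  0.06      ]
```

```bash
python3 - <<'E'
from h import *
t=np.linspace(0,2*np.pi,400)
for c in((.3648,-.2936),(.368,-.2936)):
    p=proj("side",np.c_[c[0]+.038*np.cos(t),c[1]+.038*np.sin(t),np.full(400,.1103)]); print(p.min(0),p.max(0))
E
```

```text
[314.41987629 129.13401099] [337.32580884 139.60769684]
[313.48520338 129.01165346] [336.36701455 139.47130257]
```

Call:
apply_moves:
  commands:
    - [[0.02,0.0013,-0.0019],[0,0,0]]
    - [[0.032,0.0013,-0.0019],[0,0,0]]
    - [[0.038,0.0013,-0.0019],[0,0,0]]
    - [[0.043,0.0013,-0.0019],[0,0,0]]
    - [[0.046,0.0013,-0.0019],[0,0,0]]
    - [[0.047,0.0013,-0.0019],[0,0,0]]
    - [[0.0475,0.0013,-0.0019],[0,0,0]]
    - [[0.0475,0.0013,-0.0019],[0,0,0]]

```text
clock: 10.75
ee_pos: [0.3668, -0.2944, 0.0834]
eef_rot: [0.128, 0.696, 0.126, -0.695]
force: [-1.9, 4.1, 14.2]
gripper_width: 0.0185
```

```bash
python3 - <<'E'
from h import *
b=env.capture("side")[:,:,::-1]
cv2.imwrite("pics/c11.png",cv2.resize(b[90:190,260:370],None,fx=5,fy=5,interpolation=cv2.INTER_CUBIC))
go([.367,-.2942,.0833],-69.3)
E
```

```text
clock 10.80 ee [ 0.3667 -0.2944  0.0834] yaw -69.3 w 0.0185 F [-1.6  4.  14. ] j [-0.93  0.44  1.75  0.    0.95  0.28]
  shift [ 0.0001 -0.0001 -0.0003] turn [-0.01 -0.04 -0.11] ->yaw -69.3
```

View pics/c11.png

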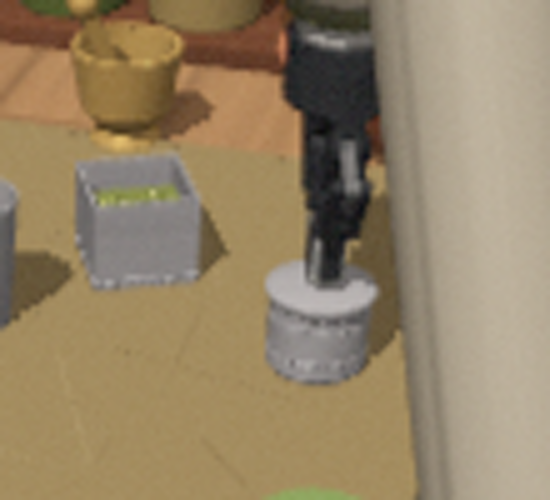

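Seated. Releasing; next is the oblong lid.

Call:
apply_moves:
  commands:
    - [[0,0,0],[0,0,0]]
    - [[0,0,0],[0,0,0]]
    - [[0,0,0],[0,0,0]]
    - [[0,0,0],[0,0,0]]
    - [[-0.02,0,0],[0,0,0]]
    - [[-0.05,0,0],[0,0,0]]
    - [[-0.1,0,0],[0,0,0]]
    - [[-0.1,0,0],[0,0,0]]
  grip: 0

```text
clock: 11.6
ee_pos: [0.3679, -0.2961, 0.1869]
eef_rot: [0.13, 0.697, 0.124, -0.694]
force: [-0.5, -0.1, -1.1]
gripper_width: 0.0422
```

```bash
python3 - <<'E'
from h import *
go([.6642,.1327,.17],5.5)
E
```

```text
clock 11.60 ee [ 0.3679 -0.2961  0.1869] yaw -69.3 w 0.0422 F [-0.5 -0.1 -1.1] j [-0.93  0.29  1.6   0.    1.23  0.28]
  shift [ 0.0152 -0.2967 -0.4286] turn [-74.81   0.23  -0.6 ] ->yaw 5.5
```

Call:
apply_moves:
  commands:
    - [[0.01,-0.2967,-0.4286],[-74.8,0,0]]
    - [[0.01,-0.2967,-0.4286],[-74.8,0,0]]
    - [[0.01,-0.2967,-0.4286],[-74.8,0,0]]
    - [[0.01,-0.2967,-0.4286],[-74.8,0,0]]
    - [[0.01,-0.2967,-0.4286],[-74.8,0,0]]
    - [[0.01,-0.2967,-0.4286],[-74.8,0,0]]
    - [[0.01,-0.2967,-0.4286],[-74.8,0,0]]
    - [[0.01,-0.2967,-0.4286],[-74.8,0,0]]

```text
clock: 12.4
ee_pos: [0.5945, 0.0368, 0.1734]
eef_rot: [-0.499, -0.501, -0.499, 0.501]
force: [1.0, -0.9, 0.3]
gripper_width: 0.0424
```

```bash
python3 - <<'E'
from h import *
go([.6642,.1327,.12],5.5)
E
```

```text
clock 12.40 ee [0.5945 0.0368 0.1734] yaw -0.2 w 0.0424 F [ 1.  -0.9  0.3] j [-0.14  0.52  1.28 -0.    1.35 -0.13]
  shift [ 0.0534  0.0694 -0.0962] turn [-5.71 -0.    0.04] ->yaw 5.5
```

Call:
apply_moves:
  commands:
    - [[0.03,0.0694,-0.0962],[-5.7,0,0]]
    - [[0.05,0.0694,-0.0962],[-5.7,0,0]]
    - [[0.05,0.0694,-0.0962],[-5.7,0,0]]
    - [[0.05,0.0694,-0.0962],[-5.7,0,0]]
    - [[0.05,0.0694,-0.0962],[-5.7,0,0]]
    - [[0.05,0.0694,-0.0962],[-5.7,0,0]]

```text
clock: 13.0
ee_pos: [0.664, 0.1293, 0.1247]
eef_rot: [0.522, 0.477, 0.521, -0.477]
force: [1.2, 0.6, 0.9]
gripper_width: 0.0428
```

```bash
python3 - <<'E'
from h import *
for n in("top","side"):
    im=env.capture(n); cv2.imwrite(f"pics/{n}4.png",im[:,:,::-1])
b=cv2.imread("pics/side4.png")
cv2.imwrite("pics/c12.png",cv2.resize(b[150:290,120:320],None,fx=4,fy=4,interpolation=cv2.INTER_CUBIC))
go([.6642,.1327,.033],5.5)
E
```

```text
clock 13.10 ee [0.6641 0.1292 0.1251] yaw 5.1 w 0.0426 F [ 0.8 -0.1 -0.8] j [ 0.02  0.69  1.08 -0.    1.37 -0.07]
  shift [ 0.0921  0.0003 -0.0035] turn [-0.45  0.01 -0.07] ->yaw 5.5
```

View pics/c12.png

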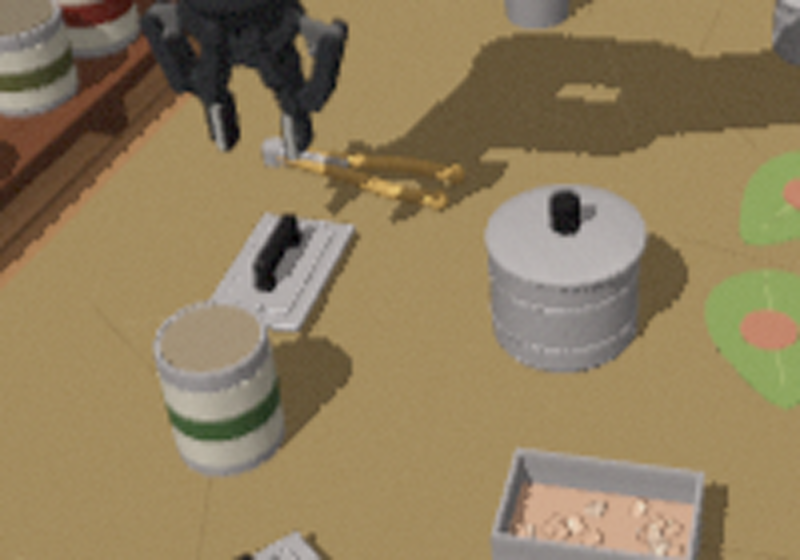

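View pics/top4.png

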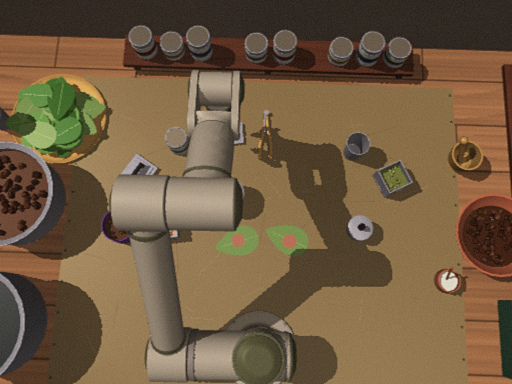

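Both round lids are seated; in the crop, the large one is level. The gripper is above the oblong lid with its jaws across the bar. Descending.

Call:
apply_moves:
  commands:
    - [[0.04,0.0003,-0.0035],[-0.4,0,0]]
    - [[0.07,0.0003,-0.0035],[-0.4,0,0]]
    - [[0.085,0.0003,-0.0035],[-0.4,0,0]]
    - [[0.0915,0.0003,-0.0035],[-0.4,0,0]]
    - [[0.0915,0.0003,-0.0035],[-0.4,0,0]]
    - [[0.0915,0.0003,-0.0035],[-0.4,0,0]]

```text
clock: 13.7
ee_pos: [0.6649, 0.1336, 0.0343]
eef_rot: [0.524, 0.476, 0.523, -0.475]
force: [-0.4, -0.1, -0.1]
gripper_width: 0.0426
```

```bash
python3 - <<'E'
from h import *
b=env.capture("side")[:,:,::-1]
cv2.imwrite("pics/c13.png",cv2.resize(b[170:250,140:260],None,fx=6,fy=6,interpolation=cv2.INTER_CUBIC))
go([.6642,.1327,.033],5.5)
E
```

```text
clock 13.75 ee [0.6649 0.1337 0.0343] yaw 5.5 w 0.0429 F [ 0.2  0.  -0.7] j [ 0.02  0.79  1.17 -0.    1.18 -0.07]
  shift [ 0.0013 -0.0008  0.0009] turn [ 0.02  0.01 -0.16] ->yaw 5.5
```

View pics/c13.png

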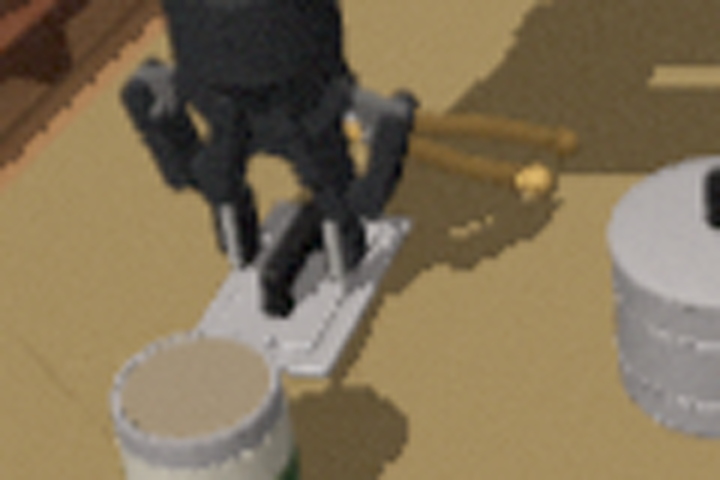

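Call:
apply_moves:
  commands:
    - [[0,-0.0005,0.0006],[0,0,0]]
    - [[0,-0.0005,0.0006],[0,0,0]]
    - [[0,-0.0005,0.0006],[0,0,0]]
    - [[0,-0.0005,0.0006],[0,0,0]]
    - [[0,-0.0005,0.0006],[0,0,0]]
    - [[0,-0.0005,0.0006],[0,0,0]]
    - [[0,-0.0005,0.0006],[0,0,0]]
  grip: -1

```text
clock: 14.45
ee_pos: [0.664, 0.1331, 0.0333]
eef_rot: [0.524, 0.476, 0.523, -0.475]
force: [-0.4, -1.1, 6.4]
gripper_width: 0.0109
```

Call:
apply_moves:
  commands:
    - [[-0.01,0,0],[0,0,0]]
    - [[-0.03,0,0],[0,0,0]]
    - [[-0.07,0,0],[0,0,0]]
    - [[-0.12,0,0],[0,0,0]]
    - [[-0.17,0,0],[0,0,0]]
    - [[-0.17,0,0],[0,0,0]]

```text
clock: 15.05
ee_pos: [0.6656, 0.1334, 0.211]
eef_rot: [0.527, 0.479, 0.52, -0.472]
force: [-0.1, -0.0, -0.0]
gripper_width: 0.011
```

```bash
python3 - <<'E'
from h import *
go([.369,.2955,.20],97.7)
def box(c,l,w,a,z):
    a=np.radians(a);u=np.array([np.cos(a),np.sin(a)]);v=np.array([-u[1],u[0]])
    return np.array([[*(np.array(c)+sx*l/2*u+sy*w/2*v),z] for sx,sy in((1,1),(1,-1),(-1,-1),(-1,1))])
a=cv2.imread("pics/top0.png");b=cv2.imread("pics/side0.png")
o=np.zeros((560,800,3),np.uint8)
def put(im,n,x,y,w,hh,f,ox,oy,B):
    c=cv2.resize(im[y:y+hh,x:x+w],None,fx=f,fy=f,interpolation=cv2.INTER_CUBIC)
    p=(proj(n,B)-[x,y]+.5)*f-.5; cv2.polylines(c,[np.round(p).astype(int)],True,(0,255,0),1)
    o[oy:oy+c.shape[0],ox:ox+c.shape[1]]=c
B=box((.368,.2943),.11,.066,7.7,.05);C=box((.525,-.4004),.08,.08,28.7,.07)
put(a,"top",145,195,45,50,7,0,0,B);put(b,"side",235,250,70,60,6,330,0,B)
put(a,"top",365,155,55,50,5,0,360,C);put(b,"side",265,115,45,36,6,330,365 if 0 else 340,C)
cv2.imwrite("pics/c14.png",o)
E
```

```text
clock 15.05 ee [0.6656 0.1334 0.211 ] yaw 5.5 w 0.0110 F [-0.1 -0.  -0. ] j [ 0.02  0.63  0.95  0.    1.55 -0.07]
  shift [ 0.0071 -0.2797 -0.1901] turn [87.84 -0.55 -0.66] ->yaw -82.3Traceback (most recent call last):
  File "<stdin>", line 14, in <module>
  File "<stdin>", line 11, in put
ValueError: could not broadcast input array from shape (250,275,3) into shape (200,275,3)
```

```bash
cat >> h.py <<'E'
def box(c,l,w,a,z):
    a=np.radians(a);u=np.array([np.cos(a),np.sin(a)]);v=np.array([-u[1],u[0]])
    return np.array([[*(np.array(c)+sx*l/2*u+sy*w/2*v),z] for sx,sy in((1,1),(1,-1),(-1,-1),(-1,1))])
def put(o,im,n,x,y,w,hh,f,ox,oy,B):
    c=cv2.resize(im[y:y+hh,x:x+w],None,fx=f,fy=f,interpolation=cv2.INTER_CUBIC)
    p=(proj(n,B)-[x,y]+.5)*f-.5; cv2.polylines(c,[np.round(p).astype(int)],True,(0,255,0),1)
    o[oy:oy+c.shape[0],ox:ox+c.shape[1]]=c
E
python3 - <<'E'
from h import *
a=cv2.imread("pics/top0.png");b=cv2.imread("pics/side0.png")
o=np.zeros((600,800,3),np.uint8)
B=box((.368,.2943),.11,.066,7.7,.05);C=box((.525,-.4004),.08,.08,28.7,.07)
put(o,a,"top",145,195,45,50,6,0,0,B);put(o,b,"side",235,250,70,60,6,330,0,B)
put(o,a,"top",365,155,55,50,5,0,330,C);put(o,b,"side",265,115,45,36,6,330,370,C)
cv2.imwrite("pics/c14.png",o)
E
```

```text
(no output)
```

View pics/c14.png

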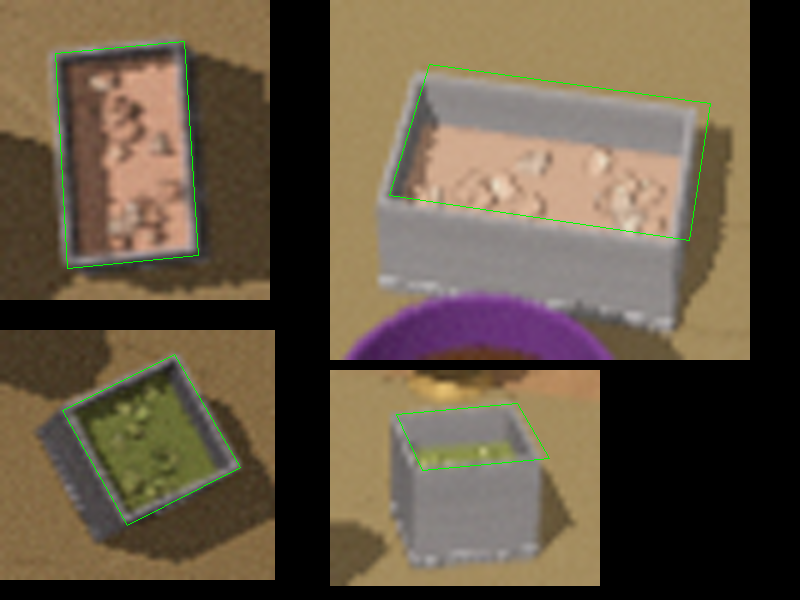

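Call:
apply_moves:
  commands:
    - [[0.007,-0.2797,-0.1901],[87.8,0,0]]
    - [[0.007,-0.2797,-0.1901],[87.8,0,0]]
    - [[0.007,-0.2797,-0.1901],[87.8,0,0]]
    - [[0.007,-0.2797,-0.1901],[87.8,0,0]]
    - [[0.007,-0.2797,-0.1901],[87.8,0,0]]
    - [[0.007,-0.2797,-0.1901],[87.8,0,0]]
    - [[0.007,-0.2797,-0.1901],[87.8,0,0]]
    - [[0.007,-0.2797,-0.1901],[87.8,0,0]]

```text
clock: 15.85
ee_pos: [0.3625, 0.2967, 0.1956]
eef_rot: [-0.164, -0.687, -0.164, 0.689]
force: [0.3, -0.9, -0.5]
gripper_width: 0.0109
```

```bash
python3 - <<'E'
from h import *
go([.369,.2955,.13],97.7)
E
```

```text
clock 15.85 ee [0.3625 0.2967 0.1956] yaw -63.1 w 0.0109 F [ 0.3 -0.9 -0.5] j [0.43 0.28 1.59 0.   1.27 1.53]
  shift [ 0.0656  0.0041 -0.0054] turn [19.18  0.14  0.03] ->yaw -82.3
```

Call:
apply_moves:
  commands:
    - [[0.02,0.0038,-0.0067],[19.3,0,0]]
    - [[0.04,0.0038,-0.0067],[19.3,0,0]]
    - [[0.05,0.0038,-0.0067],[19.3,0,0]]
    - [[0.05,0.0038,-0.0067],[19.3,0,0]]
    - [[0.05,0.0038,-0.0067],[19.3,0,0]]

```text
clock: 16.35
ee_pos: [0.3746, 0.295, 0.1459]
eef_rot: [-0.048, -0.705, -0.048, 0.706]
force: [0.7, 0.4, -1.0]
gripper_width: 0.0108
```

```bash
python3 - <<'E'
from h import *
b=env.capture("side")[:,:,::-1]
cv2.imwrite("pics/c15.png",cv2.resize(b[200:340,210:330],None,fx=4,fy=4,interpolation=cv2.INTER_CUBIC))
go([.370,.297,.0735],-82.5)
E
```

```text
clock 16.40 ee [0.3748 0.2951 0.1462] yaw -82.2 w 0.0110 F [ 0.4  0.7 -1.1] j [0.42 0.36 1.65 0.   1.14 1.85]
  shift [ 0.0727 -0.0025  0.0045] turn [ 0.26 -0.04  0.01] ->yaw -82.5
```

View pics/c15.png

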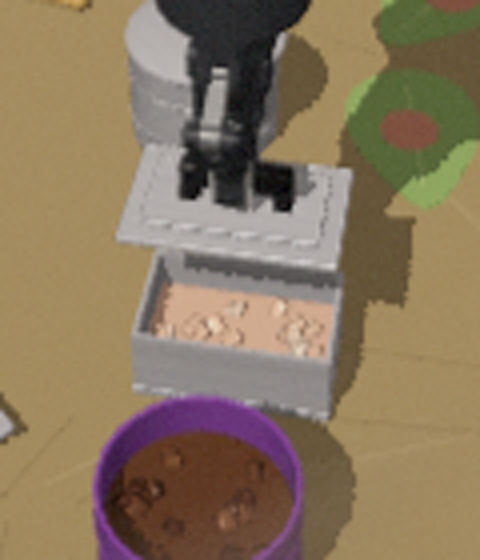

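```bash
python3 - <<'E'
from h import *
f=lambda P:[(210+(x+.5)/4-.5,200+(y+.5)/4-.5) for x,y in P]
for P,z in(([(118,237),(335,268),(352,170),(148,148)],.1262),([(133,340),(333,367),(342,280),(160,250)],.05)):
    Q=ray("side",f(P),z)[:,:2]; print(Q.mean(0),cv2.minAreaRect((Q*1000).astype(np.float32)))
E
```

```text
[0.37310291 0.29781002] ((373.2182312011719, 297.0881042480469), (112.89263916015625, 71.61090850830078), 7.594142913818359)
[0.3699156 0.3018327] ((370.03521728515625, 300.4684143066406), (109.36753845214844, 67.01448822021484), 8.81713581085205)
```

Call:
apply_moves:
  commands:
    - [[0.03,-0.0035,0.0039],[0,0,0]]
    - [[0.045,-0.0035,0.0039],[0,0,0]]
    - [[0.055,-0.0035,0.0039],[0,0,0]]
    - [[0.063,-0.0035,0.0039],[0,0,0]]
    - [[0.068,-0.0035,0.0039],[0,0,0]]
    - [[0.071,-0.0035,0.0039],[0,0,0]]
    - [[0.0725,-0.0035,0.0039],[0,0,0]]
    - [[0.0725,-0.0035,0.0039],[0,0,0]]

```text
clock: 17.2
ee_pos: [0.3705, 0.298, 0.0734]
eef_rot: [0.047, 0.706, 0.047, -0.705]
force: [1.1, 0.9, -0.6]
gripper_width: 0.0109
```

```bash
python3 - <<'E'
from h import *
b=env.capture("side")[:,:,::-1]
cv2.imwrite("pics/c16.png",cv2.resize(b[200:340,210:330],None,fx=4,fy=4,interpolation=cv2.INTER_CUBIC))
go([.3705,.298,.0735],-82.5)
E
```

```text
clock 17.25 ee [0.3705 0.2981 0.0735] yaw -82.3 w 0.0112 F [-0.1 -0.1 -0.7] j [0.43 0.46 1.74 0.   0.94 1.86]
  shift [-0.      0.0001  0.    ] turn [ 0.19 -0.04  0.01] ->yaw -82.5
```

View pics/c16.png

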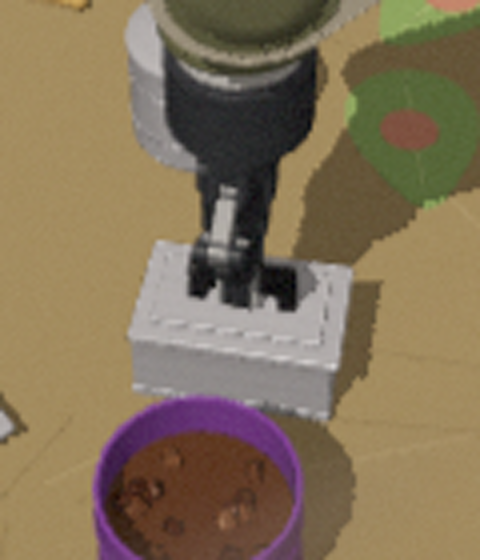

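Call:
apply_moves:
  commands:
    - [[0.0005,0,0],[0,0,0]]
    - [[0.001,0,0],[0,0,0]]
    - [[0.001,0,0],[0,0,0]]
    - [[0.001,0,0],[0,0,0]]

```text
clock: 17.65
ee_pos: [0.3705, 0.298, 0.0732]
eef_rot: [0.047, 0.706, 0.048, -0.705]
force: [-1.8, -1.7, 10.7]
gripper_width: 0.0112
```

In contact at the seated height. Releasing with a partial opening to stay clear of the purple decoy.

Call:
apply_moves:
  commands:
    - [[0,0,0],[0,0,0]]
    - [[0,0,0],[0,0,0]]
    - [[0,0,0],[0,0,0]]
    - [[0,0,0],[0,0,0]]
    - [[-0.02,0,0],[0,0,0]]
    - [[-0.05,0,0],[0,0,0]]
    - [[-0.1,0,0],[0,0,0]]
    - [[-0.1,0,0],[0,0,0]]
  grip: -0.3

```text
clock: 18.45
ee_pos: [0.3724, 0.2991, 0.1772]
eef_rot: [0.046, 0.709, 0.049, -0.702]
force: [0.9, 0.4, -0.1]
gripper_width: 0.0297
```

```bash
python3 - <<'E'
from h import *
go([.5295,.4013,.12],57.4)
go([.5295,.4013,.12],57.4+90)
b=cv2.imread("pics/side0.png")
cv2.imwrite("pics/c17.png",cv2.resize(b[270:340,140:230],None,fx=7,fy=7,interpolation=cv2.INTER_CUBIC))
E
```

```text
clock 18.45 ee [0.3724 0.2991 0.1772] yaw -82.3 w 0.0297 F [ 0.9  0.4 -0.1] j [0.43 0.31 1.61 0.   1.21 1.86]
  shift [ 0.0592 -0.0801 -0.1689] turn [40.31 -0.48  0.37] ->yaw -122.6
clock 18.45 ee [0.3724 0.2991 0.1772] yaw -82.3 w 0.0297 F [ 0.9  0.4 -0.1] j [0.43 0.31 1.61 0.   1.21 1.86]
  shift [ 0.0592 -0.0801 -0.1689] turn [-49.69  -0.61  -0.08] ->yaw -32.6
```

View pics/c17.png

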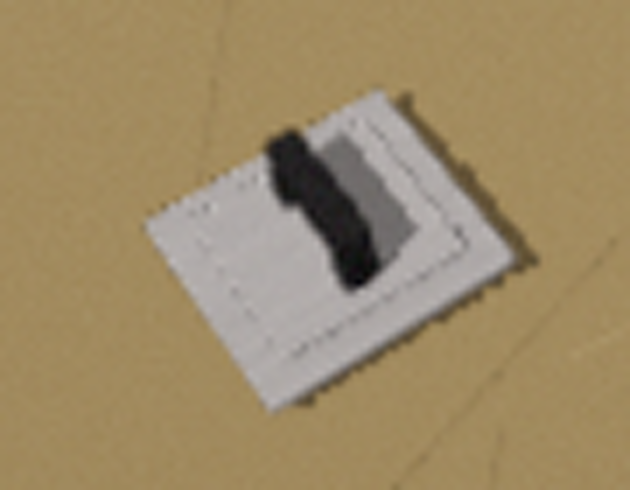

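The crop confirms the bar's long axis at about -33°, so the jaws go at -122.6°.

Call:
apply_moves:
  commands:
    - [[0.01,-0.0801,-0.1689],[40.3,0,0]]
    - [[0.01,-0.0801,-0.1689],[40.3,0,0]]
    - [[0.02,-0.0801,-0.1689],[40.3,0,0]]
    - [[0.04,-0.0801,-0.1689],[40.3,0,0]]
    - [[0.055,-0.0801,-0.1689],[40.3,0,0]]
    - [[0.055,-0.0801,-0.1689],[40.3,0,0]]
    - [[0.055,-0.0801,-0.1689],[40.3,0,0]]
    - [[0.055,-0.0801,-0.1689],[40.3,0,0]]
  grip: 0

```text
clock: 19.25
ee_pos: [0.5269, 0.4, 0.1186]
eef_rot: [-0.198, 0.679, -0.197, -0.678]
force: [-0.1, 0.1, 0.6]
gripper_width: 0.0425
```

```bash
python3 - <<'E'
from h import *
for n in("top","side"):
    im=env.capture(n); cv2.imwrite(f"pics/{n}5.png",im[:,:,::-1])
b=cv2.imread("pics/side5.png")
cv2.imwrite("pics/c18.png",cv2.resize(b[210:350,120:310],None,fx=4,fy=4,interpolation=cv2.INTER_CUBIC))
go([.5295,.4013,.0335],57.4)
E
```

```text
clock 19.35 ee [0.527  0.4    0.1187] yaw -122.5 w 0.0430 F [ 0.4  0.2 -0.8] j [ 0.47  0.67  1.14 -0.    1.32  2.61]
  shift [ 0.0852 -0.0023 -0.0013] turn [ 0.06 -0.06  0.11] ->yaw -122.6
```

View pics/c18.png

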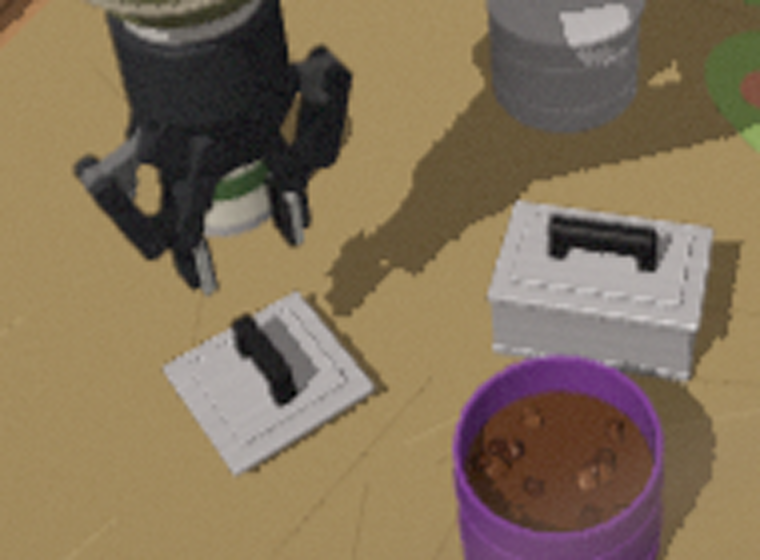

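The oblong lid is seated. Descending on the square lid.

Call:
apply_moves:
  commands:
    - [[0.04,-0.0023,-0.0013],[0,0,0]]
    - [[0.065,-0.0023,-0.0013],[0,0,0]]
    - [[0.08,-0.0023,-0.0013],[0,0,0]]
    - [[0.0855,-0.0023,-0.0013],[0,0,0]]
    - [[0.0855,-0.0023,-0.0013],[0,0,0]]
    - [[0.0855,-0.0023,-0.0013],[0,0,0]]

```text
clock: 19.95
ee_pos: [0.5299, 0.4016, 0.0331]
eef_rot: [-0.199, 0.679, -0.198, -0.678]
force: [0.3, 0.7, 0.3]
gripper_width: 0.0427
```

```bash
python3 - <<'E'
from h import *
b=env.capture("side")[:,:,::-1]
cv2.imwrite("pics/c19.png",cv2.resize(b[230:340,130:250],None,fx=5,fy=5,interpolation=cv2.INTER_CUBIC))
go([.5295,.4013,.0335],57.4)
E
```

```text
clock 20.00 ee [0.5299 0.4015 0.0332] yaw -122.6 w 0.0426 F [-0.5  0.1  1.3] j [ 0.47  0.77  1.21 -0.    1.15  2.61]
  shift [-0.0003  0.0004  0.0002] turn [-0.   -0.07  0.13] ->yaw -122.6
```

View pics/c19.png

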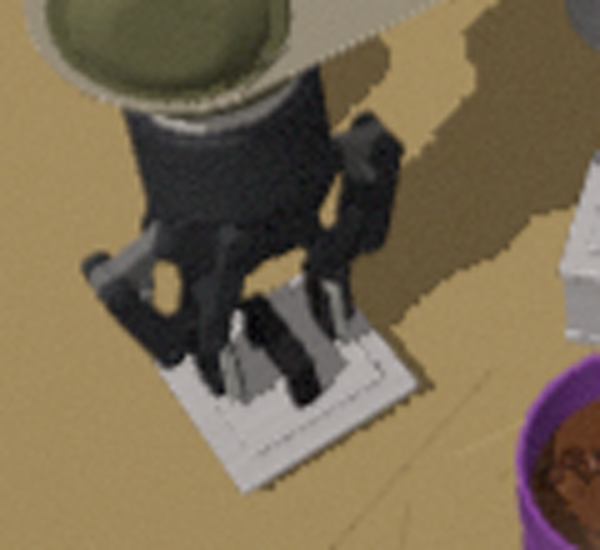

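The bar is between the fingers. Closing and lifting.

Call:
apply_moves:
  commands:
    - [[0,0,0],[0,0,0]]
    - [[0,0,0],[0,0,0]]
    - [[0,0,0],[0,0,0]]
    - [[0,0,0],[0,0,0]]
    - [[0,0,0],[0,0,0]]
    - [[0,0,0],[0,0,0]]
    - [[0,0,0],[0,0,0]]
  grip: -1

```text
clock: 20.7
ee_pos: [0.5296, 0.4013, 0.0324]
eef_rot: [-0.199, 0.679, -0.198, -0.678]
force: [-1.2, -0.6, 4.9]
gripper_width: 0.011
```

Call:
apply_moves:
  commands:
    - [[-0.01,0,0],[0,0,0]]
    - [[-0.03,0,0],[0,0,0]]
    - [[-0.07,0,0],[0,0,0]]
    - [[-0.12,0,0],[0,0,0]]
    - [[-0.17,0,0],[0,0,0]]
    - [[-0.18,0,0],[0,0,0]]

```text
clock: 21.3
ee_pos: [0.5306, 0.4019, 0.2189]
eef_rot: [-0.201, 0.682, -0.196, -0.676]
force: [0.6, 0.4, -0.2]
gripper_width: 0.0117
```

```bash
python3 - <<'E'
from h import *
for y in(-61.3,28.7): go([.5265,-.399,.22],y)
E
```

```text
clock 21.30 ee [0.5306 0.4019 0.2189] yaw -122.6 w 0.0117 F [ 0.6  0.4 -0.2] j [ 0.47  0.6   0.99 -0.    1.55  2.61]
  shift [-0.0051  0.6769 -0.4281] turn [-61.3   -0.58   0.32] ->yaw -61.3
clock 21.30 ee [0.5306 0.4019 0.2189] yaw -122.6 w 0.0117 F [ 0.6  0.4 -0.2] j [ 0.47  0.6   0.99 -0.    1.55  2.61]
  shift [-0.0051  0.6769 -0.4281] turn [28.7  -0.18  0.61] ->yaw -151.3
```

Call:
apply_moves:
  commands:
    - [[0,0.6769,-0.4281],[-61.3,0,0]]
    - [[0,0.6769,-0.4281],[-61.3,0,0]]
    - [[0,0.6769,-0.4281],[-61.3,0,0]]
    - [[0,0.6769,-0.4281],[-61.3,0,0]]
    - [[0,0.6769,-0.4281],[-61.3,0,0]]
    - [[0,0.6769,-0.4281],[-61.3,0,0]]
    - [[0,0.6769,-0.4281],[-61.3,0,0]]
    - [[0,0.6769,-0.4281],[-61.3,0,0]]

```text
clock: 22.1
ee_pos: [0.5275, 0.0215, 0.2116]
eef_rot: [-0.177, -0.684, -0.177, 0.685]
force: [0.9, 0.0, -0.4]
gripper_width: 0.0115
```

```bash
python3 - <<'E'
from h import *
go([.5265,-.399,.22],-61.3)
E
```

```text
clock 22.10 ee [0.5275 0.0215 0.2116] yaw -61.0 w 0.0115 F [ 0.9  0.  -0.4] j [-0.18  0.37  1.41  0.    1.36  0.88]
  shift [-0.0085  0.3673  0.2048] turn [0.31 0.02 0.03] ->yaw -61.3
```

Call:
apply_moves:
  commands:
    - [[0,0.3673,0.2048],[0,0,0]]
    - [[0,0.3673,0.2048],[0,0,0]]
    - [[0,0.3673,0.2048],[0,0,0]]
    - [[0,0.3673,0.2048],[0,0,0]]
    - [[0,0.3673,0.2048],[0,0,0]]
    - [[0,0.3673,0.2048],[0,0,0]]
    - [[0,0.3673,0.2048],[0,0,0]]
    - [[0,0.3673,0.2048],[0,0,0]]

```text
clock: 22.9
ee_pos: [0.5243, -0.3789, 0.2114]
eef_rot: [-0.175, -0.685, -0.175, 0.685]
force: [1.4, 0.2, -0.7]
gripper_width: 0.0111
```

```bash
python3 - <<'E'
from h import *
go([.5265,-.399,.14],-61.3)
E
```

```text
clock 22.90 ee [ 0.5243 -0.3789  0.2114] yaw -61.3 w 0.0111 F [ 1.4  0.2 -0.7] j [-0.81  0.57  1.05  0.    1.51  0.26]
  shift [0.0714 0.0188 0.0077] turn [-0.02  0.01  0.06] ->yaw -61.3
```

Call:
apply_moves:
  commands:
    - [[0.02,0.0188,0.0077],[0,0,0]]
    - [[0.05,0.0188,0.0077],[0,0,0]]
    - [[0.068,0.0188,0.0077],[0,0,0]]
    - [[0.068,0.0188,0.0077],[0,0,0]]
    - [[0.068,0.0188,0.0077],[0,0,0]]

```text
clock: 23.4
ee_pos: [0.5273, -0.3972, 0.1442]
eef_rot: [0.175, 0.685, 0.175, -0.685]
force: [-0.4, -0.4, 0.1]
gripper_width: 0.0109
```

```bash
python3 - <<'E'
from h import *
for n in("top","side"):
    im=env.capture(n); cv2.imwrite(f"pics/{n}6.png",im[:,:,::-1])
b=cv2.imread("pics/side6.png")
cv2.imwrite("pics/c20.png",cv2.resize(b[70:170,230:340],None,fx=6,fy=6,interpolation=cv2.INTER_CUBIC))
go([.5265,-.399,.0925],-61.3)
E
```

```text
clock 23.50 ee [ 0.5277 -0.3974  0.1452] yaw -61.3 w 0.0111 F [ 0.3 -0.  -0.1] j [-0.82  0.65  1.11  0.    1.38  0.25]
  shift [0.0527 0.0007 0.0018] turn [ 0.01 -0.03 -0.13] ->yaw -61.3
```

View pics/c20.png

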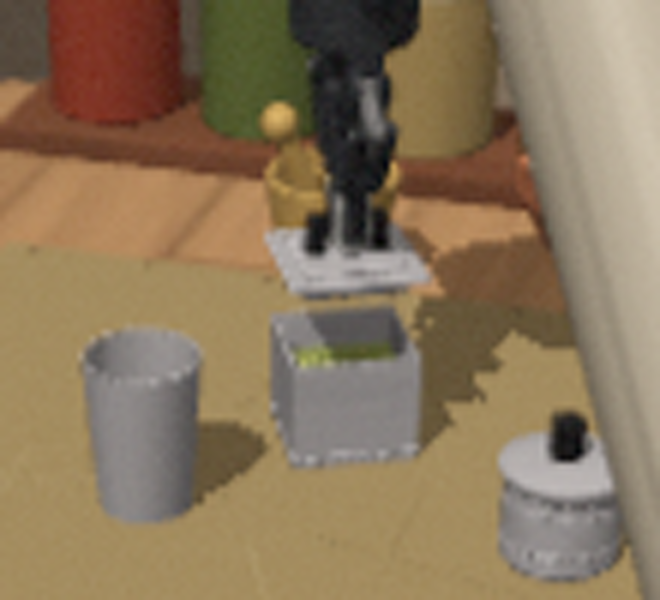

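```bash
python3 - <<'E'
from h import *
f=lambda P:[(230+(x+.5)/6-.5,70+(y+.5)/6-.5) for x,y in P]
for P,z in(([(300,293),(430,280),(404,228),(266,236)],.125),([(270,319),(293,367),(418,352),(396,307)],.07)):
    Q=ray("side",f(P),z)[:,:2]; print(Q.mean(0),cv2.minAreaRect((Q*1000).astype(np.float32)))
E
```

```text
[ 0.52516385 -0.3931611 ] ((525.3195190429688, -395.3572692871094), (86.84523010253906, 85.7913589477539), 29.951772689819336)
[ 0.52897453 -0.39922946] ((527.9212646484375, -398.78021240234375), (82.74130249023438, 68.82545471191406), 29.172060012817383)
```

Call:
apply_moves:
  commands:
    - [[0.015,0.0024,0.001],[0,0,0]]
    - [[0.03,0.0024,0.001],[0,0,0]]
    - [[0.038,0.0024,0.001],[0,0,0]]
    - [[0.044,0.0024,0.001],[0,0,0]]
    - [[0.048,0.0024,0.001],[0,0,0]]
    - [[0.051,0.0024,0.001],[0,0,0]]
    - [[0.052,0.0024,0.001],[0,0,0]]
    - [[0.052,0.0024,0.001],[0,0,0]]

```text
clock: 24.3
ee_pos: [0.5276, -0.3999, 0.0924]
eef_rot: [0.175, 0.685, 0.175, -0.685]
force: [-0.6, 1.3, 3.2]
gripper_width: 0.0107
```

```bash
python3 - <<'E'
from h import *
b=env.capture("side")[:,:,::-1]
cv2.imwrite("pics/c21.png",cv2.resize(b[70:170,230:340],None,fx=6,fy=6,interpolation=cv2.INTER_CUBIC))
go([.528,-.4,.0924],-61.3)
E
```

```text
clock 24.35 ee [ 0.5276 -0.3999  0.0924] yaw -61.3 w 0.0113 F [-1.2 -0.   2.7] j [-0.83  0.7   1.17 -0.    1.27  0.24]
  shift [-0.      0.0003 -0.0003] turn [-0.01 -0.01 -0.06] ->yaw -61.3
```

View pics/c21.png

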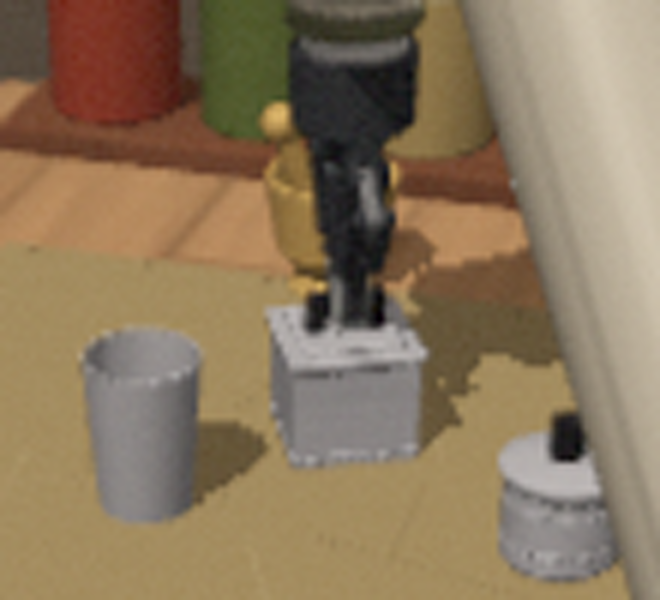

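Seated, with light contact at the expected height. Pressing another 0.5 mm, then releasing and retreating.

Call:
apply_moves:
  commands:
    - [[0.0005,0,0],[0,0,0]]
    - [[0.0005,0,0],[0,0,0]]

```text
clock: 24.55
ee_pos: [0.5276, -0.3999, 0.0923]
eef_rot: [0.176, 0.685, 0.175, -0.685]
force: [-1.8, 1.2, 6.2]
gripper_width: 0.0112
```

Call:
apply_moves:
  commands:
    - [[0,0,0],[0,0,0]]
    - [[0,0,0],[0,0,0]]
    - [[0,0,0],[0,0,0]]
    - [[0,0,0],[0,0,0]]
    - [[-0.02,0,0],[0,0,0]]
    - [[-0.05,0,0],[0,0,0]]
    - [[-0.1,0,0],[0,0,0]]
    - [[-0.13,0,0],[0,0,0]]
  grip: 0

```text
clock: 25.35
ee_pos: [0.5279, -0.4001, 0.2248]
eef_rot: [0.176, 0.686, 0.174, -0.684]
force: [0.2, -0.9, -0.2]
gripper_width: 0.043
```

```bash
python3 - <<'E'
from h import *
go([.20,-.48,.24],-61.3)
E
```

```text
clock 25.35 ee [ 0.5279 -0.4001  0.2248] yaw -61.3 w 0.0430 F [ 0.2 -0.9 -0.2] j [-0.83  0.59  0.98  0.    1.56  0.24]
  shift [-0.0158 -0.0873  0.3259] turn [-0.01 -0.06 -0.22] ->yaw -61.3
```

Call:
apply_moves:
  commands:
    - [[-0.0158,-0.0873,0.3259],[0,0,0]]
    - [[-0.0158,-0.0873,0.3259],[0,0,0]]
    - [[-0.0158,-0.0873,0.3259],[0,0,0]]
    - [[-0.0158,-0.0873,0.3259],[0,0,0]]
    - [[-0.0158,-0.0873,0.3259],[0,0,0]]
    - [[-0.0158,-0.0873,0.3259],[0,0,0]]
    - [[-0.0158,-0.0873,0.3259],[0,0,0]]
    - [[-0.0158,-0.0873,0.3259],[0,0,0]]

```text
clock: 26.15
ee_pos: [0.196, -0.4808, 0.2373]
eef_rot: [-0.174, -0.685, -0.173, 0.686]
force: [0.4, 0.4, 0.3]
gripper_width: 0.0424
```

```bash
python3 - <<'E'
from h import *
for n in("top","side"):
    im=env.capture(n); cv2.imwrite(f"pics/{n}7.png",im[:,:,::-1])
b=cv2.imread("pics/side7.png");a=cv2.imread("pics/top7.png")
o=np.zeros((600,800,3),np.uint8)
put(o,b,"side",265,105,80,70,5,0,0,box((.528,-.4),.086,.086,28.7,.074)); put(o,b,"side",225,185,85,115,4,410,0,box((.3705,.298),.116,.072,7.6,.054))
t=np.linspace(0,2*np.pi,100)
put(o,a,"top",205,165,50,50,4,0,360,np.c_[.4545+.053*np.cos(t),.112+.053*np.sin(t),0*t+.084]);put(o,a,"top",145,195,45,50,4,205,360,box((.3705,.298),.116,.072,7.6,.054))
put(o,a,"top",365,155,55,45,4,395,470 if 0 else 415,box((.5275,-.4),.086,.086,28.7,.074))
cv2.imwrite("pics/c22.png",o)
E
```

```text
(no output)
```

View pics/c22.png

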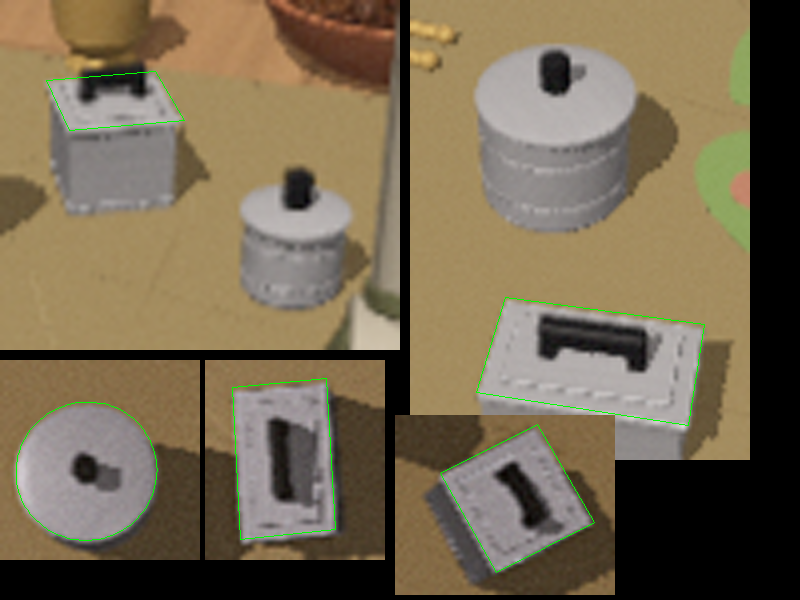

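View pics/top7.png

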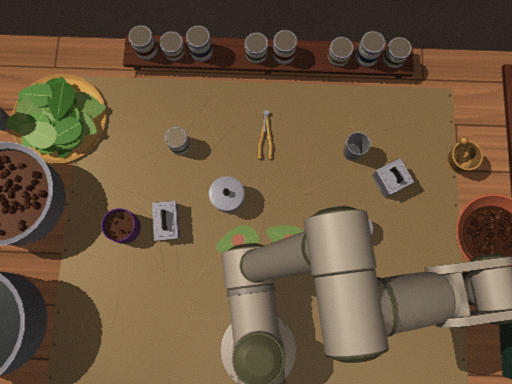

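View pics/side7.png

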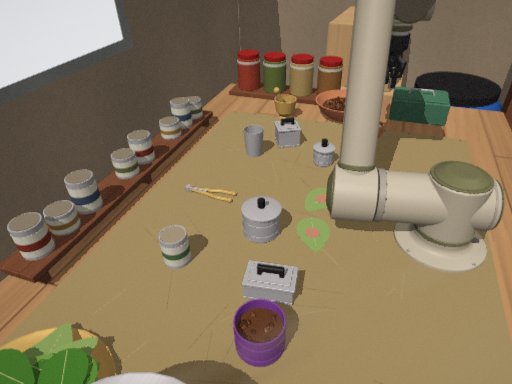

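All four lids are level and centred in both views. The tumbler (357,146) and paste tin (177,140) have not moved. Handing in.

Call:
apply_moves:
  commands:
    - [[0,0,0],[0,0,0]]
    - [[0,0,0],[0,0,0]]
    - [[0,0,0],[0,0,0]]
    - [[0,0,0],[0,0,0]]

```text
clock: 26.65
ee_pos: [0.2003, -0.4795, 0.2369]
eef_rot: [0.176, 0.685, 0.176, -0.685]
force: [0.5, 0.2, 0.7]
gripper_width: 0.0427
```

```bash
python3 - <<'E'
from cell import env
print(env.close_job(), env.observe()["clock"])
E
```

```text
the job is handed in; nothing more can be done
the job is handed in; nothing more can be done
```

All four lids are on their containers (large round, small round, oblong, then square), and I handed the job in at about 27 s of the 106 s allowed. Each lid was gripped by its knob or bar, lowered until light contact at the height expected for a seated lid, and then released.

**Last checks:** In the final pictures all four lids look level and centred. The tumbler, the full tin and the purple look-alike are where they started, and the gripper was well clear of everything.

**Limits of those checks:**
- The two cameras disagreed by about 2–4 mm, within calibration, so I aimed between them.
- The arm hid the small canister in the last top view, so that lid was confirmed only in the side view and by its contact height.
- The hand-in reports no verdict.

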